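Hang the lift-off door back on the control enclosure

ROBOT

A 6-joint arm with a two-finger parallel gripper is mounted at the origin on the work surface. World frame = base frame: x ahead of the robot, y to its left, z up, the work surface at z = 0. Lengths are in m, angles in rad, forces in N, time in s.
With the tool pointing down it reaches from about 0.425 to 0.95 m from the base axis. Payload 3.5 kg.
Tool frame: the origin (TCP) lies on the mounting face of the last link; the fingertips stand 173 mm ahead of it and the grasp point (between the pads) lies 155 mm ahead of it; z points along the fingers, x is the direction in which the jaws open and shut, and the axes are right-handed (so a half turn about z gives the same grasp; the last joint's range is limited). The gripper opens to 85 mm and grips with 20 to 120 N. Pads are 22 mm wide; open, the fingers measure 114 mm over their backs; the gripper's body (76 mm by 85 mm) begins 54 mm behind the grasp point. The pads swing forward as they close: fully open they stand 13 mm farther back than shut.
Start: joints at [1.117, 0.286, 1.577, -0, 1.279, -0.15], TCP at [0.202, 0.644, 0.405] pointing down, gripper open.
Joint ranges: [-2.77, 2.77], [-0.9, 2.22], [0.21, 2.48], [-1.53, 4.67], [0.24, 2.81], [-2.84, 2.84]. Speed limits (rad/s): [2.79, 2.79, 3.14, 3.14, 3.14, 3.14].

INTERFACE

Orientations are given as a unit quaternion [x, y, z, w].
In Python, from plant import get_state, read_camera, sign_off gives the robot as it stands.
- The arm moves only by the shell command python3 -m jog 'ROWS' [FORCE]. ROWS is JSON, a list of rows, each an object of numbers: "grip": the closure, from 0 (fully open) to 1 (shut); "x", "y", "z": the shift along the tool's x, y, z in mm; "rx", "ry", "rz": the turn, a rotation vector about the tool's x, y, z in degrees. A call has 1 to 8 rows; each row shifts and turns the commanded pose from where the row before left it, along the tool's axes as they then stand; what a row does not reach is not made up. A row lasts 1/12 s, in which the tool goes at most 41.7 mm and 7.16 degrees, less where a joint would pass 70% of its speed; a pose out of reach is approached as far as the arm can. A call with a gripper value outside its range is refused whole. The fingers move at their own pace and stop on an object; FORCE is the grip in N (left out, the last holds). Time passes only in rows, so rows that do not move let the fingers close. It gives the time, the measured TCP pose, the force and the opening at its end, in the units of the state.
- get_state(): the state, without advancing time (a new reading comes with each control period).
- read_camera(name): name is "side" or "top" or "wrist"; returns a dict with "frame" (400x640x3 uint8, red, green, blue), "intrinsics" (3x3 intrinsics, pixels), "k1" (the pictures are not rectified: a ray, as slopes to the right and down, at radius r is drawn at 1 + k1 r^2 times it, then the intrinsics apply), "R" (3x3) and "t" (3): a world point X has camera coordinates R X + t. Camera axes: x right, y down, z forward; pixel columns grow to the right and rows downward; lengths in m; the calibration is good to about 2 mm. A picture is of the moment at which its call begins. There is no depth.
- sign_off(): hands the job in, once; it reports no verdict.
The state is a dict: "time": time; "qpos": joint angles; "dq": joint speeds; "joint_efforts": joint torques, N m; "eef_pos": TCP position; "tcp_rot": TCP orientation; "contact_force": force on the tool from outside, world axes, zero at the start; "wrist_torque": the same for the moment, N m; "opening": opening from 0.0 (shut) to 1.0 (fully open).
Only numpy, scipy, OpenCV 4.12 (cv2) and the standard library are available. Lean on these libraries where they do the work, as an engineer would, in place of code of your own. Each camera call takes 0.05 s, during which the arm holds its last target.

TASK

The small steel control enclosure on the bench has been fitted out and its door, standing in the slotted timber block, has to go back on. Lift the door out, lower its two knuckles fully down onto the enclosure's two upright hinge pins without letting it drop, then swing it shut against the seal without slamming it. Leave the screwdriver, the bottle and the parts bin where they are.

Things in the scene. Friction and masses are not known exactly. Their poses are not given: they have to be found in the camera images.
- enclosure: Grey steel control enclosure, fixed to the bench: 170 wide (its y) x 110 deep x 200 high on a 20 mm plinth, roof 220 up. Origin: centre of its underside. -x points out of its open front, z up. The front rim is 55 out, with a 2 mm rubber seal. Outside the -y end of the front stand two hinge pins on one upright axis, 66 out along -x and 96 along -y. Opening angle = door's yaw less enclosure's.
- pin_low (a point): Foot of the lower pin, on its axis, 65 above the bench. The pin is bare, upright, 10 across and 28 long with a round tip, and stands on a fixed barrel 20 across and 20 high; this point is on the barrel's flat top, on which the door's lower knuckle comes to rest. Axes as the enclosure's.
- pin_high (a point): The same for the upper pin; 170 above the bench, straight above the lower one (105 apart).
- front (a point): Point on the seal's front face that the free edge of the shut door comes to (57 out along -x, 83 along +y from the enclosure's origin, 120 up).
- door: Loose grey steel door, about 0.5 kg, standing upright in the timber block: 166 wide (y) x 190 high (z) x 18 thick (x). Origin: centre of the panel; centre of mass within 10 mm of it. -x is the outer face (with a flush lock insert, not used), +y the free edge, -y the hinge edge with two knuckles. The top 34 mm are flat on both faces, to grip from above. Shut, its axes match the enclosure's.
- knuckle_low (a point): Centre of the bottom mouth of the door's lower knuckle: a tube 20 across, 22 high, bore 12.4, open at both ends; 96 along -y and 55 below the door's origin. It comes to the point pin_low when fully down. Axes as the door's.
- knuckle_high (a point): The same for the upper knuckle; 96 along -y and 50 above the door's origin. It comes to the point pin_high when fully down.
- door_edge (a point): Middle of the door's free upright edge, at its inner face (9 along +x, 83 along +y from the door's origin). It comes to the point front when shut. Hung, the door opens to 90 degrees and more, turns easily with about 1.2 mm of play on the pins (the free edge may sag a few mm), stays where it is left and is shut by pushing its outer face.
- doorstand: Timber block, fixed, 80 x 110 x 55 high with a groove along its y, 24 wide, its floor 12 above the bench, in which the door's lower edge stands (so the door's top is 202 above the bench). Origin: centre of its underside; z up.
- driver: Screwdriver 190 long lying on the bench, not to be moved. Origin: at its underside near the middle.
- oilcan: White plastic oil bottle 60 across, 120 high, standing, not to be moved. Origin: centre of its underside.
- partsbin: Grey open parts bin 100 x 150 x 60 with cable glands in it, not to be moved. Origin: centre of its underside.

How it is judged:
On the way:
1. the door is hung: both knuckles fully down on their pins (horizontal distance between knuckle_low and pin_low below 0.004 m and z of knuckle_low in the frame of pin_low between -0.004 and 0.004 m and horizontal distance between knuckle_high and pin_high below 0.004 m and z of knuckle_high in the frame of pin_high between -0.004 and 0.004 m), for 0.2 s.
At the end, for the whole second after the job is handed in: Both knuckles are on their pins (each within 4 mm of its seat sideways and in height) and the door is shut: its free edge within 8 mm of the seal and within 10 mm sideways of its place, at rest (all of step 1 and x of door_edge in the frame of front between -0.008 and 0.008 m and y of door_edge in the frame of front between -0.01 and 0.01 m and linear speed of door below 0.02 m/s and angular speed of door below 0.1 rad/s); the robot touches nothing.
It fails at once if the door falls, drops onto its pins or slams: it moves faster than 0.4 m/s with the fingers not on it (linear speed of door above 0.4 m/s and contact force between the fingers and door below 0.2 N).
It fails at once if the screwdriver is shifted more than 30 mm (distance of driver from where it was at the start of the episode above 0.03 m).
It fails at once if the bottle is shifted more than 30 mm (distance of oilcan from where it was at the start of the episode above 0.03 m).
It fails at once if the parts bin is shifted more than 30 mm (distance of partsbin from where it was at the start of the episode above 0.03 m).
It also fails if it takes over 58 s, if anything falls off the work surface, if the arm or the gripper's body presses on something with over 40 N, if the wrist force passes 120 N, or if a joint passes its speed limit or range.

## Working session

There is one attempt and no reset: what is moved stays moved. The work goes in short steps, Python scripts to look and compute and a shell command to move; the robot and the scene stay as the last step left them, time stands still between calls to the robot, and variables do not carry over. Pictures are saved under pics/ and viewed, and the job is handed in when it is done.

```bash
mkdir -p pics; ls
cat > h.py <<'E'
import numpy as np,cv2,sys
from plant import get_state, read_camera
from scipy.spatial.transform import Rotation as Rn
def cap(n,f):
    c=read_camera(n); cv2.imwrite('pics/'+f,c['frame'][:,:,::-1]); 
    np.savez('pics/'+f+'.npz',**c); return c
def proj(c,X):
    p=c['R']@np.array(X,float)+c['t']; a=p[:2]/p[2]; r2=a@a; a=a*(1+float(c['k1'])*r2)
    K=c['intrinsics']; return np.array([K[0,0]*a[0]+K[0,2],K[1,1]*a[1]+K[1,2]])
def ray(c,uv):
    K=c['intrinsics']
    a=cv2.undistortPoints(np.array([[uv]],float),K,np.array([float(c['k1']),0,0,0.]))[0,0]
    d=c['R'].T@np.array([a[0],a[1],1.]); o=-c['R'].T@c['t']; return o,d/np.linalg.norm(d)
def onz(c,uv,z):
    o,d=ray(c,uv); return o+d*(z-o[2])/d[2]
def tri(c1,u1,c2,u2):
    o1,d1=ray(c1,u1);o2,d2=ray(c2,u2)
    A=np.stack([d1,-d2],1); s=np.linalg.lstsq(A,o2-o1,rcond=None)[0]
    p,q=o1+d1*s[0],o2+d2*s[1]; return (p+q)/2,np.linalg.norm(p-q)
E
python3 - <<'E'
from h import *
np.set_printoptions(precision=4,suppress=True)
print(get_state())
for n in ['side','top','wrist']:
    c=cap(n,n+'0.png'); print(n,c['intrinsics'].tolist(),c['k1'],-c['R'].T@c['t'],c['R'].tolist())
E
```

```text
pics
{'time': 0.0, 'qpos': array([ 1.117 ,  0.2871,  1.5782, -0.    ,  1.2786, -0.15  ]), 'dq': array([-0.0005,  0.0001, -0.001 ,  0.0012, -0.0005, -0.0014]), 'joint_efforts': array([  0.0006, -40.5997, -29.2618,  -0.0001,   0.006 ,  -0.    ]), 'eef_pos': array([0.2018, 0.6439, 0.4034]), 'tcp_rot': array([ 0.806 ,  0.592 , -0.001 ,  0.0006]), 'contact_force': array([-0.386 , -0.0202, -0.2316]), 'wrist_torque': array([ 0.0031, -0.0262,  0.0105]), 'opening': 1.0035270824526226}
side [[387.39592498763426, 0.0, 319.95775783683655], [0.0, 387.39592498763426, 201.50008427751888], [0.0, 0.0, 1.0]] -0.05535243269907336 [ 0.2739 -0.5702  0.9007] [[0.8882777983279649, -0.4592775326625499, 0.005167299974208032], [-0.3366761148685871, -0.6587274903929818, -0.6728501222988356], [0.312428786565222, 0.5959381187606348, -0.7397607802076415]]
top [[465.6230555819255, 0.0, 326.9887369196995], [0.0, 465.6230555819255, 200.09625522300118], [0.0, 0.0, 1.0]] -0.011900784665031897 [0.3835 0.0856 1.5106] [[-0.00046916951483831913, -0.9999747932577625, 0.007084682707210482], [-0.9887082378476925, -0.0005977981499519636, -0.14985213728700428], [0.14985259521302124, -0.007074990209704521, -0.9886830352653248]]
wrist [[290.08244270938104, 0.0, 317.4742333828607], [0.0, 290.08244270938104, 200.6658465400996], [0.0, 0.0, 1.0]] -0.018755484765042737 [0.1403 0.6645 0.3715] [[0.2994822095546632, 0.9540991502406195, -0.002284222052879809], [0.922331719590596, -0.2888964025053956, 0.25659904063830186], [0.24416102309196125, -0.0789536581139248, -0.9665152428560649]]
```

View pics/side0.png

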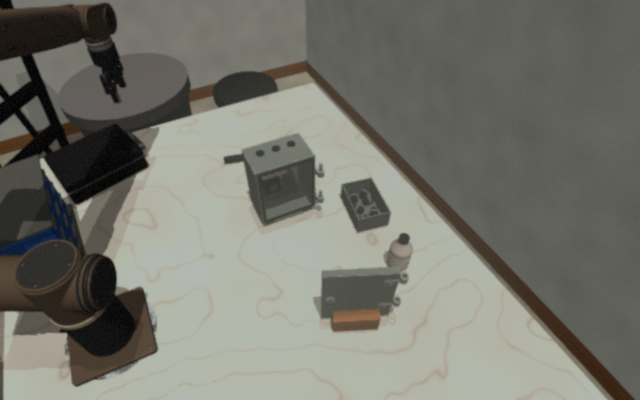

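View pics/top0.png

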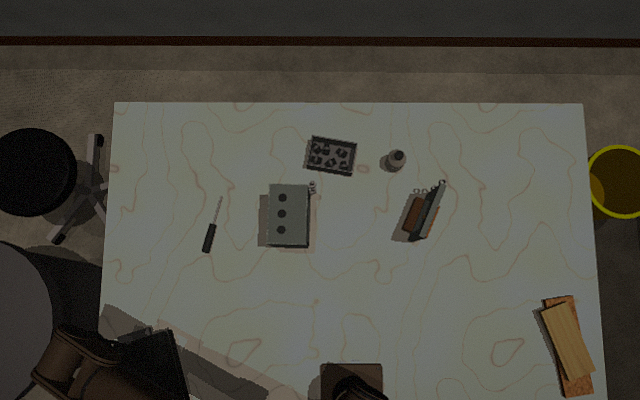

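View pics/wrist0.png

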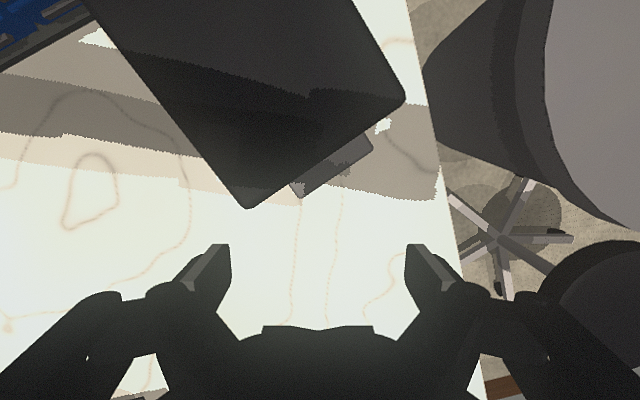

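Run:
```python
import cv2,numpy as np
def g(im,f=1.6): return np.clip(im.astype(float)*f,0,255).astype('uint8')
t=cv2.imread('pics/top0.png');s=cv2.imread('pics/side0.png')
a=cv2.resize(g(t[165:265,240:340],2),None,fx=4,fy=4,interpolation=cv2.INTER_CUBIC)
b=cv2.resize(g(t[165:265,370:470],2),None,fx=4,fy=4,interpolation=cv2.INTER_CUBIC)
cv2.imwrite('pics/z1.png',np.hstack([a,b]))
a=cv2.resize(g(s[125:225,230:330]),None,fx=4,fy=4,interpolation=cv2.INTER_CUBIC)
b=cv2.resize(g(s[240:340,315:415]),None,fx=4,fy=4,interpolation=cv2.INTER_CUBIC)
cv2.imwrite('pics/z2.png',np.hstack([a,b]))
```

```text
(no output)
```

View pics/z1.png

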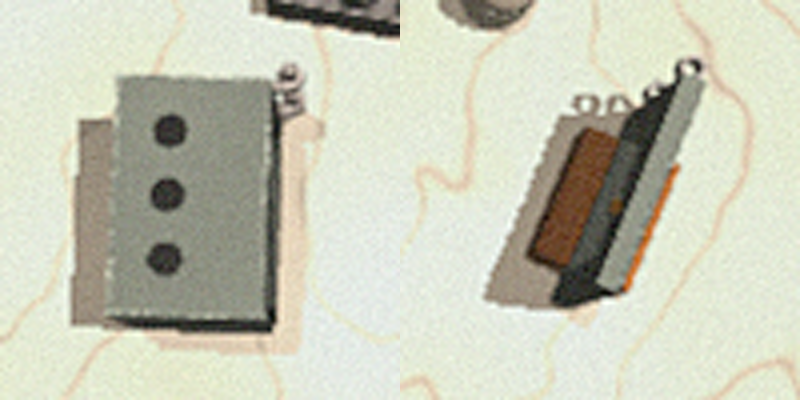

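View pics/z2.png

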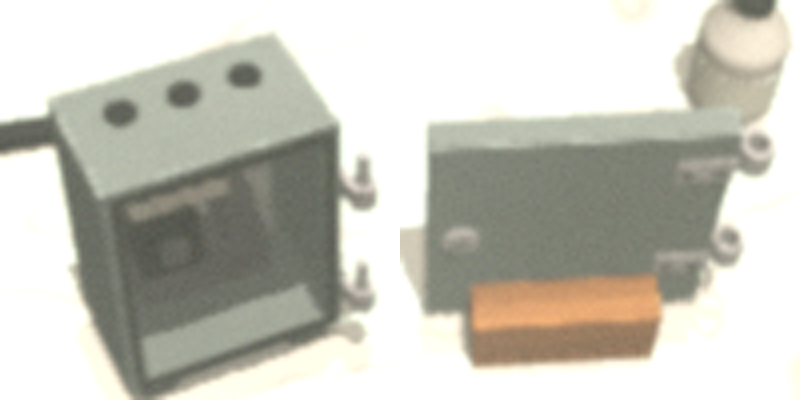

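```bash
cat > m1.py <<'E'
from h import *
np.set_printoptions(precision=4,suppress=True)
t=cv2.imread('pics/top0.png');c=dict(np.load('pics/top0.png.npz'))
g=cv2.cvtColor(t,cv2.COLOR_BGR2GRAY); hs=cv2.cvtColor(t,cv2.COLOR_BGR2HSV)
for n,(x,y) in dict(roof=(300,210),door=(434,213)).items(): print(n,t[y,x],hs[y,x])
print(t[210,262:322].tolist())
print(t[213,425:445].tolist())
E
python3 m1.py
```

```text
roof [62 71 69] [37 32 71]
door [63 69 66] [45 22 69]
[[61, 72, 79], [63, 69, 76], [61, 70, 76], [63, 72, 76], [63, 70, 77], [59, 67, 72], [69, 74, 72], [66, 71, 68], [64, 72, 72], [64, 72, 71], [66, 73, 71], [68, 75, 73], [63, 64, 69], [67, 72, 72], [67, 77, 73], [65, 75, 73], [66, 73, 69], [44, 48, 44], [16, 16, 22], [26, 25, 30], [18, 18, 22], [17, 21, 22], [41, 48, 44], [65, 71, 73], [69, 74, 75], [68, 78, 76], [64, 70, 70], [70, 76, 74], [65, 72, 70], [63, 69, 67], [67, 75, 74], [64, 70, 68], [61, 69, 68], [64, 71, 72], [64, 72, 70], [66, 73, 70], [66, 73, 72], [64, 75, 72], [62, 71, 69], [66, 71, 70], [63, 73, 72], [64, 68, 68], [66, 69, 71], [71, 76, 76], [63, 67, 66], [31, 37, 37], [46, 49, 50], [34, 37, 39], [69, 80, 85], [98, 111, 119], [91, 104, 112], [91, 105, 113], [86, 100, 109], [81, 93, 101], [92, 104, 112], [101, 118, 115], [109, 117, 114], [112, 121, 115], [107, 116, 113], [108, 116, 113]]
[[31, 37, 31], [20, 26, 20], [11, 10, 16], [52, 58, 58], [69, 75, 71], [69, 76, 76], [67, 76, 75], [68, 77, 73], [67, 75, 71], [63, 69, 66], [37, 54, 85], [23, 58, 103], [81, 93, 102], [109, 117, 111], [109, 118, 115], [108, 118, 116], [108, 119, 116], [106, 118, 116], [107, 117, 114], [109, 118, 114]]
```

```bash
cat >> m1.py <<'E'
b=cv2.bilateralFilter(t,5,20,2).astype(int)
d=b[:,:,2]-b[:,:,0]; v=b[:,:,1]
m=((v>57)&(v<86)&(d<11)).astype('uint8')
up=np.zeros_like(m)
for n,(x,y),z,L in [('roof',(300,210),.22,None),('door',(434,213),.202,None)]:
    k,lab=cv2.connectedComponents(m,connectivity=4)
    q=(lab==lab[y,x]).astype('uint8'); q=cv2.morphologyEx(q,cv2.MORPH_CLOSE,np.ones((3,3)))
    ct,_=cv2.findContours(q,cv2.RETR_EXTERNAL,cv2.CHAIN_APPROX_NONE); ct=max(ct,key=cv2.contourArea)
    up=np.maximum(up,q)
    W=np.array([onz(c,p[0].astype(float),z)[:2] for p in ct]).astype('float32')
    r=cv2.minAreaRect(W); print(n,'rect',r)
    ys,xs=np.nonzero(q); P=np.array([onz(c,(x,y),z)[:2] for x,y in zip(xs,ys)])
    mu=P.mean(0); w,V=np.linalg.eigh(np.cov(P.T)); print(' n',len(P),'centroid',mu,'dims',np.sqrt(12*w),'major angle',np.degrees(np.arctan2(V[1,1],V[0,1]))%180)
cv2.imwrite('pics/mask.png',up[150:270,240:470]*255)
E
python3 m1.py
python3 - <<'E'
from h import *
np.set_printoptions(precision=4,suppress=True)
c=dict(np.load('pics/side0.png.npz'));t=dict(np.load('pics/top0.png.npz'))
def S(u,v,o,n=4): return (o[0]+u/n-.375,o[1]+v/n-.375)
# side zoom pts pins/knuckles (z2) vs top zoom
A=(230,125)
print('pin_low base z.065?', onz(c,S(357,293,A),.065),'pin_high', onz(c,S(361,187,A),.170))
B=(315-100,240)
print('knuck high top z .174', onz(c,S(757,145,B),.179))
print('knuck low top', onz(c,S(727,240,B),.074))
print('top pin tip', onz(t,S(291,70,(240,165)),.198),'top knuckle', onz(t,S(688,68,(270,165)),.179))
E
```

```text
roof [62 71 69] [37 32 71]
door [63 69 66] [45 22 69]
[[61, 72, 79], [63, 69, 76], [61, 70, 76], [63, 72, 76], [63, 70, 77], [59, 67, 72], [69, 74, 72], [66, 71, 68], [64, 72, 72], [64, 72, 71], [66, 73, 71], [68, 75, 73], [63, 64, 69], [67, 72, 72], [67, 77, 73], [65, 75, 73], [66, 73, 69], [44, 48, 44], [16, 16, 22], [26, 25, 30], [18, 18, 22], [17, 21, 22], [41, 48, 44], [65, 71, 73], [69, 74, 75], [68, 78, 76], [64, 70, 70], [70, 76, 74], [65, 72, 70], [63, 69, 67], [67, 75, 74], [64, 70, 68], [61, 69, 68], [64, 71, 72], [64, 72, 70], [66, 73, 70], [66, 73, 72], [64, 75, 72], [62, 71, 69], [66, 71, 70], [63, 73, 72], [64, 68, 68], [66, 69, 71], [71, 76, 76], [63, 67, 66], [31, 37, 37], [46, 49, 50], [34, 37, 39], [69, 80, 85], [98, 111, 119], [91, 104, 112], [91, 105, 113], [86, 100, 109], [81, 93, 101], [92, 104, 112], [101, 118, 115], [109, 117, 114], [112, 121, 115], [107, 116, 113], [108, 116, 113]]
[[31, 37, 31], [20, 26, 20], [11, 10, 16], [52, 58, 58], [69, 75, 71], [69, 76, 76], [67, 76, 75], [68, 77, 73], [67, 75, 71], [63, 69, 66], [37, 54, 85], [23, 58, 103], [81, 93, 102], [109, 117, 111], [109, 118, 115], [108, 118, 116], [108, 119, 116], [106, 118, 116], [107, 117, 114], [109, 118, 114]]
roof rect ((0.5403274297714233, 0.18342943489551544), (0.12250674515962601, 0.16810594499111176), 87.29135131835938)
 n 2206 centroid [0.5398 0.1866] dims [0.1139 0.1709] major angle 177.63066668639394
door rect ((0.5549790263175964, -0.22389352321624756), (0.0177720058709383, 0.16868536174297333), 65.31920623779297)
 n 343 centroid [ 0.5542 -0.2233] dims [0.0168 0.1663] major angle 155.4645417297249
pin_low base z.065? [0.6306 0.1172 0.065 ] pin_high [0.6336 0.1178 0.17  ]
knuck high top z .174 [ 0.6402 -0.2636  0.179 ]
knuck low top [ 0.6398 -0.2641  0.074 ]
top pin tip [0.6345 0.1181 0.198 ] top knuckle [ 0.64   -0.2584  0.179 ]
```

```bash
python3 -m jog --help 2>&1 | head -5; python3 -c "
from h import *
print(0)"
```

```text
invalid input: not JSON, or not a number
0
```

View pics/mask.png

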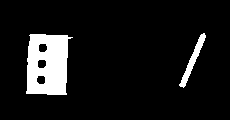

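```bash
python3 -m jog '[{"x":-21.8,"y":23.1,"z":-5},{"x":-21.8,"y":23.1,"z":-5},{"x":-21.8,"y":23.1,"z":-5},{"x":-21.8,"y":23.1,"z":-5},{"x":-21.8,"y":23.1,"z":-5},{"x":-21.8,"y":23.1,"z":-5},{"x":-21.8,"y":23.1,"z":-5},{"x":-21.8,"y":23.1,"z":-5}]' && python3 -m jog '[{"x":-21.8,"y":23.1},{"x":-21.8,"y":23.1},{"x":-21.8,"y":23.1},{"x":-21.8,"y":23.1},{"x":-21.8,"y":23.1},{"x":-21.8,"y":23.1},{"x":-21.8,"y":23.1},{"x":-21.8,"y":23.1}]' && python3 -m jog '[{"x":-23.3,"y":14.1},{"x":-23.3,"y":14.1},{"x":-23.3,"y":14.1},{"x":-23.3,"y":14.1},{"x":-23.3,"y":14.1},{"x":-23.3,"y":14.1},{"x":-23.3,"y":14.1},{"x":-23.3,"y":14.1}]' && python3 -m jog '[{"x":-23.3,"y":14.1},{"x":-23.3,"y":14.1},{"x":-23.3,"y":14.1},{"x":-23.3,"y":14.1},{"x":-23.3,"y":14.1},{"x":-23.3,"y":14.1},{"x":-23.3,"y":14.1},{"x":-23.3,"y":14.1}]'
```

```text
$[0]: bad value
```

```bash
python3 -m jog '[{"grip":0,"x":-21.8,"y":23.1,"z":-5}]'; python3 -m jog '[{"grip":0,"x":-21.8,"y":23.1,"z":-5,"rx":0,"ry":0,"rz":0}]'
```

```text
time: 0.23
eef_pos: [0.2156, 0.6181, 0.4073]
tcp_rot: [0.805, 0.593, -0.001, -0.0]
contact_force: [0.3, -2.3, 1.3]
opening: 1.003$[0]: bad value
```

```bash
python3 -m jog '[{"grip":0,"x":-21.8,"y":23.1,"z":-5},{"grip":0,"x":-21.8,"y":23.1,"z":-5}]' 2>&1; python3 -m jog '[{"grip":0,"x":-21.8,"y":23.1,"z":-5,"rx":0,"ry":0,"rz":0}]' 2>&1
```

```text
$[0]: bad value
time: 0.32
eef_pos: [0.2324, 0.5886, 0.4133]
tcp_rot: [0.805, 0.593, -0.001, 0.0]
contact_force: [0.8, -0.2, -0.1]
opening: 0.999
```

```bash
python3 -m jog '[{"grip":0,"x":-21.8,"y":23.1,"z":-5,"rx":0,"ry":0,"rz":0},{"grip":0,"x":-21.8,"y":23.1,"z":-5,"rx":0,"ry":0,"rz":0},{"grip":0,"x":-21.8,"y":23.1,"z":-5,"rx":0,"ry":0,"rz":0},{"grip":0,"x":-21.8,"y":23.1,"z":-5,"rx":0,"ry":0,"rz":0},{"grip":0,"x":-21.8,"y":23.1,"z":-5,"rx":0,"ry":0,"rz":0},{"grip":0,"x":-21.8,"y":23.1,"z":-5,"rx":0,"ry":0,"rz":0},{"grip":0,"x":-21.8,"y":23.1,"z":0,"rx":0,"ry":0,"rz":0},{"grip":0,"x":-21.8,"y":23.1,"z":0,"rx":0,"ry":0,"rz":0}]' 2>&1
python3 -m jog '[{"grip":0,"x":-21.8,"y":23.1,"z":0,"rx":0,"ry":0,"rz":0},{"grip":0,"x":-21.8,"y":23.1,"z":0,"rx":0,"ry":0,"rz":0},{"grip":0,"x":-21.8,"y":23.1,"z":0,"rx":0,"ry":0,"rz":0},{"grip":0,"x":-21.8,"y":23.1,"z":0,"rx":0,"ry":0,"rz":0},{"grip":0,"x":-21.8,"y":23.1,"z":0,"rx":0,"ry":0,"rz":0},{"grip":0,"x":-21.8,"y":23.1,"z":0,"rx":0,"ry":0,"rz":0},{"grip":0,"x":-23.3,"y":14.1,"z":0,"rx":0,"ry":0,"rz":0},{"grip":0,"x":-23.3,"y":14.1,"z":0,"rx":0,"ry":0,"rz":0}]' 2>&1
python3 -m jog '[{"grip":0,"x":-23.3,"y":14.1,"z":0,"rx":0,"ry":0,"rz":0},{"grip":0,"x":-23.3,"y":14.1,"z":0,"rx":0,"ry":0,"rz":0},{"grip":0,"x":-23.3,"y":14.1,"z":0,"rx":0,"ry":0,"rz":0},{"grip":0,"x":-23.3,"y":14.1,"z":0,"rx":0,"ry":0,"rz":0},{"grip":0,"x":-23.3,"y":14.1,"z":0,"rx":0,"ry":0,"rz":0},{"grip":0,"x":-23.3,"y":14.1,"z":0,"rx":0,"ry":0,"rz":0},{"grip":0,"x":-23.3,"y":14.1,"z":0,"rx":0,"ry":0,"rz":0},{"grip":0,"x":-23.3,"y":14.1,"z":0,"rx":0,"ry":0,"rz":0}]' 2>&1
python3 -m jog '[{"grip":0,"x":-23.3,"y":14.1,"z":0,"rx":0,"ry":0,"rz":0},{"grip":0,"x":-23.3,"y":14.1,"z":0,"rx":0,"ry":0,"rz":0},{"grip":0,"x":-23.3,"y":14.1,"z":0,"rx":0,"ry":0,"rz":0},{"grip":0,"x":-23.3,"y":14.1,"z":0,"rx":0,"ry":0,"rz":0},{"grip":0,"x":-23.3,"y":14.1,"z":0,"rx":0,"ry":0,"rz":0},{"grip":0,"x":-23.3,"y":14.1,"z":0,"rx":0,"ry":0,"rz":0},{"grip":0,"x":0,"y":0,"z":0,"rx":0,"ry":0,"rz":7},{"grip":0,"x":0,"y":0,"z":0,"rx":0,"ry":0,"rz":7}]' 2>&1
```

```text
time: 0.98
eef_pos: [0.3575, 0.3655, 0.445]
tcp_rot: [0.806, 0.592, 0.0, 0.0]
contact_force: [0.9, 0.2, 0.4]
opening: 0.999
time: 1.65
eef_pos: [0.4635, 0.1462, 0.4444]
tcp_rot: [0.806, 0.592, -0.0, -0.0]
contact_force: [-0.7, 0.2, 0.1]
opening: 1.002
time: 2.32
eef_pos: [0.515, -0.0652, 0.4444]
tcp_rot: [0.806, 0.592, -0.0, -0.0]
contact_force: [0.7, 0.0, -0.1]
opening: 1.001
time: 2.98
eef_pos: [0.554, -0.2243, 0.4439]
tcp_rot: [0.874, 0.486, -0.0, -0.001]
contact_force: [-0.4, 0.7, 0.5]
opening: 1.003
```

```bash
python3 -m jog '[{"grip":0,"x":0,"y":0,"z":0,"rx":0,"ry":0,"rz":7},{"grip":0,"x":0,"y":0,"z":0,"rx":0,"ry":0,"rz":7},{"grip":0,"x":0,"y":0,"z":0,"rx":0,"ry":0,"rz":7},{"grip":0,"x":0,"y":0,"z":0,"rx":0,"ry":0,"rz":7},{"grip":0,"x":0,"y":0,"z":0,"rx":0,"ry":0,"rz":7},{"grip":0,"x":0,"y":0,"z":0,"rx":0,"ry":0,"rz":7},{"grip":0,"x":0,"y":0,"z":0,"rx":0,"ry":0,"rz":7},{"grip":0,"x":0,"y":0,"z":0,"rx":0,"ry":0,"rz":7}]' >/dev/null
python3 -m jog '[{"grip":0,"x":0,"y":0,"z":0,"rx":0,"ry":0,"rz":7},{"grip":0,"x":0,"y":0,"z":0,"rx":0,"ry":0,"rz":7},{"grip":0,"x":0,"y":0,"z":0,"rx":0,"ry":0,"rz":7},{"grip":0,"x":0,"y":0,"z":0,"rx":0,"ry":0,"rz":7},{"grip":0,"x":0,"y":0,"z":0,"rx":0,"ry":0,"rz":7},{"grip":0,"x":0,"y":0,"z":0,"rx":0,"ry":0,"rz":7},{"grip":0,"x":0,"y":0,"z":0,"rx":0,"ry":0,"rz":7},{"grip":0,"x":0,"y":0,"z":0,"rx":0,"ry":0,"rz":7}]' >/dev/null
python3 -m jog '[{"grip":0,"x":0,"y":0,"z":0,"rx":0,"ry":0,"rz":7},{"grip":0,"x":0,"y":0,"z":0,"rx":0,"ry":0,"rz":7},{"grip":0,"x":0,"y":0,"z":0,"rx":0,"ry":0,"rz":7},{"grip":0,"x":0,"y":0,"z":0,"rx":0,"ry":0,"rz":7},{"grip":0,"x":0,"y":0,"z":0,"rx":0,"ry":0,"rz":7},{"grip":0,"x":0,"y":0,"z":0,"rx":0,"ry":0,"rz":7},{"grip":0,"x":0,"y":0,"z":0,"rx":0,"ry":0,"rz":7},{"grip":0,"x":0,"y":0,"z":0,"rx":0,"ry":0,"rz":7}]'
python3 -m jog '[{"grip":0,"x":0,"y":0,"z":0,"rx":0,"ry":0,"rz":5.2},{"grip":0,"x":0,"y":0,"z":0,"rx":0,"ry":0,"rz":0},{"grip":0,"x":0,"y":0,"z":0,"rx":0,"ry":0,"rz":0}]'
python3 -c "
from h import *
s=get_state();print(s['qpos'],s['eef_pos'],Rn.from_quat(s['tcp_rot']).as_matrix())
c=cap('wrist','w1.png')"
```

```text
time: 4.98
eef_pos: [0.5539, -0.2225, 0.4442]
tcp_rot: [-0.575, 0.818, 0.0, -0.0]
contact_force: [0.2, -0.4, -0.3]
opening: 1.005
time: 5.23
eef_pos: [0.5539, -0.2225, 0.4444]
tcp_rot: [-0.541, 0.841, 0.0, -0.0]
contact_force: [0.1, 0.3, -0.5]
opening: 0.999
[-5.51777926e-01  8.74409723e-02  1.73290235e+00 -1.49325803e-05
  1.32192617e+00  1.44609624e+00] [ 0.55389655 -0.22247089  0.44435815] [[-4.14209548e-01 -9.10181360e-01 -5.83979487e-04]
 [-9.10181545e-01  4.14209413e-01  3.42476350e-04]
 [-6.98257896e-05  6.73384326e-04 -9.99999771e-01]]
```

View pics/w1.png

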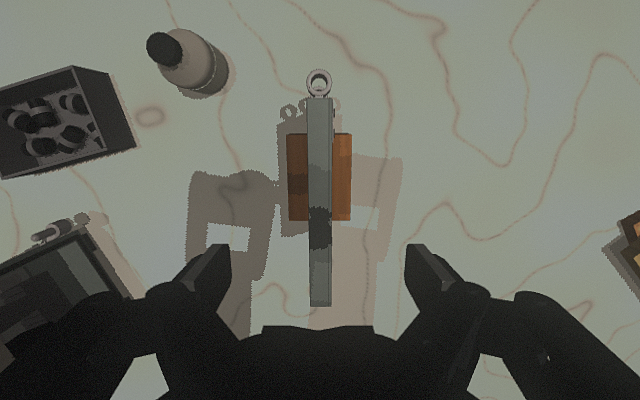

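Run:
```python
from h import *
np.set_printoptions(precision=4,suppress=True)
c=dict(np.load('pics/w1.png.npz'))
q=[onz(c,p,.202)[:2] for p in [(308.5,97),(332.5,97),(310,306),(332,306)]]
P=np.array(q);print(P,P.mean(0));d=(P[2]+P[3]-P[0]-P[1])/2;print(np.linalg.norm(d),np.degrees(np.arctan2(d[1],d[0]))-90)
print('kn',onz(c,(319,80),.179))
s=get_state();R=Rn.from_quat(s['tcp_rot']).as_matrix()
for p in (P.mean(0),(.5545,-.2235)):
  print(R.T@np.array([p[0]-s['eef_pos'][0],p[1]-s['eef_pos'][1],0])*1e3)
```

```text
[[ 0.6319 -0.2498]
 [ 0.6251 -0.2648]
 [ 0.4821 -0.1815]
 [ 0.4745 -0.1982]] [ 0.5534 -0.2236]
0.1647057484896792 65.81288650475878
kn [ 0.6417 -0.2623  0.179 ]
[ 1.1972  0.0176 -0.0001]
[ 0.6928 -0.9565 -0.0005]
```

```bash
python3 -m jog '[{"grip":0,"x":1,"y":0,"z":20,"rx":0,"ry":0,"rz":0},{"grip":0,"x":0,"y":0,"z":20,"rx":0,"ry":0,"rz":0},{"grip":0.3,"x":0,"y":0,"z":20,"rx":0,"ry":0,"rz":0},{"grip":0.3,"x":0,"y":0,"z":20,"rx":0,"ry":0,"rz":0},{"grip":0.3,"x":0,"y":0,"z":13,"rx":0,"ry":0,"rz":0},{"grip":0.3,"x":0,"y":0,"z":5,"rx":0,"ry":0,"rz":0},{"grip":0.3,"x":0,"y":0,"z":0,"rx":0,"ry":0,"rz":0},{"grip":0.6,"x":0,"y":0,"z":0,"rx":0,"ry":0,"rz":0}]' 60
python3 -m jog '[{"grip":1,"x":0,"y":0,"z":0,"rx":0,"ry":0,"rz":0},{"grip":1,"x":0,"y":0,"z":0,"rx":0,"ry":0,"rz":0},{"grip":1,"x":0,"y":0,"z":0,"rx":0,"ry":0,"rz":0},{"grip":1,"x":0,"y":0,"z":0,"rx":0,"ry":0,"rz":0},{"grip":1,"x":0,"y":0,"z":0,"rx":0,"ry":0,"rz":0},{"grip":1,"x":0,"y":0,"z":0,"rx":0,"ry":0,"rz":0}]' 80
python3 -c "
from h import *
s=get_state();print(s)
c=cap('wrist','w2.png')"
```

```text
time: 5.95
eef_pos: [0.5538, -0.2236, 0.3474]
tcp_rot: [-0.54, 0.841, -0.0, 0.0]
contact_force: [0.6, 0.0, 0.6]
opening: 0.576
time: 6.45
eef_pos: [0.554, -0.2238, 0.3486]
tcp_rot: [-0.54, 0.841, -0.002, 0.001]
contact_force: [0.3, -0.9, 5.0]
opening: 0.197
{'time': 6.45, 'qpos': array([-5.53530724e-01,  1.68820289e-01,  1.82251162e+00, -1.30366260e-04,
        1.14682072e+00,  1.44662046e+00]), 'dq': array([ 2.53654377e-03, -9.55343710e-04,  9.23446873e-04, -4.28089483e-04,
       -1.01434484e-03, -1.11389155e-06]), 'joint_efforts': array([  0.12728335, -31.20328903, -24.67396438,   0.0679805 ,
         0.06585265,   0.06467764]), 'eef_pos': array([ 0.55400136, -0.223757  ,  0.34857469]), 'tcp_rot': array([-5.40260374e-01,  8.41496147e-01, -1.57703417e-03,  6.89163316e-04]), 'contact_force': array([ 0.29586681, -0.93105328,  4.98726811]), 'wrist_torque': array([-0.05136821,  0.02561097,  0.10044792]), 'opening': 0.1971566633257131}
```

View pics/w2.png

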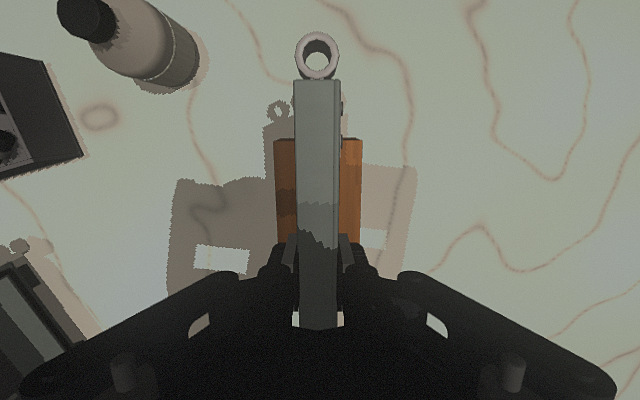

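```bash
python3 -m jog '[{"grip":1,"x":0,"y":0,"z":-4,"rx":0,"ry":0,"rz":0},{"grip":1,"x":0,"y":0,"z":-10,"rx":0,"ry":0,"rz":0},{"grip":1,"x":0,"y":0,"z":-12,"rx":0,"ry":0,"rz":0},{"grip":1,"x":0,"y":0,"z":-12,"rx":0,"ry":0,"rz":0},{"grip":1,"x":0,"y":0,"z":-12,"rx":0,"ry":0,"rz":0},{"grip":1,"x":0,"y":0,"z":-20,"rx":0,"ry":0,"rz":0},{"grip":1,"x":0,"y":0,"z":-20,"rx":0,"ry":0,"rz":0},{"grip":1,"x":0,"y":0,"z":-20,"rx":0,"ry":0,"rz":0}]'
python3 -m jog '[{"grip":1,"x":0,"y":0,"z":-20,"rx":0,"ry":0,"rz":0},{"grip":1,"x":0,"y":0,"z":0,"rx":0,"ry":0,"rz":0},{"grip":1,"x":0,"y":0,"z":0,"rx":0,"ry":0,"rz":0}]'
python3 -c "
from h import *
c=cap('wrist','w3.png');c=cap('side','s3.png')
cv2.imwrite('pics/s3z.png',cv2.resize(c['frame'][100:350,230:450,::-1],None,fx=2.4,fy=2.4))"
```

```text
time: 7.17
eef_pos: [0.5534, -0.2233, 0.4585]
tcp_rot: [-0.54, 0.842, -0.0, 0.0]
contact_force: [-0.1, -0.9, -4.6]
opening: 0.197
time: 7.42
eef_pos: [0.5536, -0.2234, 0.479]
tcp_rot: [-0.54, 0.842, -0.002, 0.001]
contact_force: [-0.4, 0.7, -4.8]
opening: 0.194
```

View pics/w3.png

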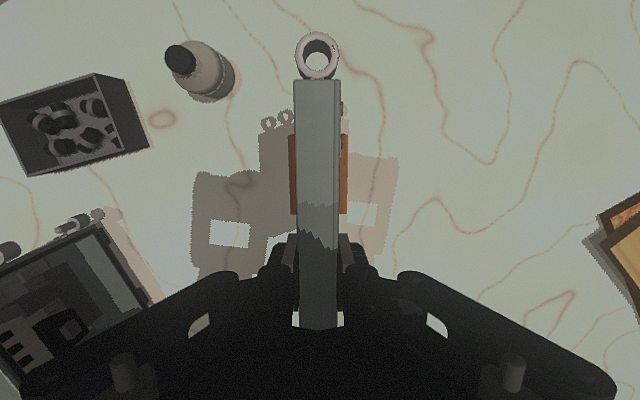

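View pics/s3z.png

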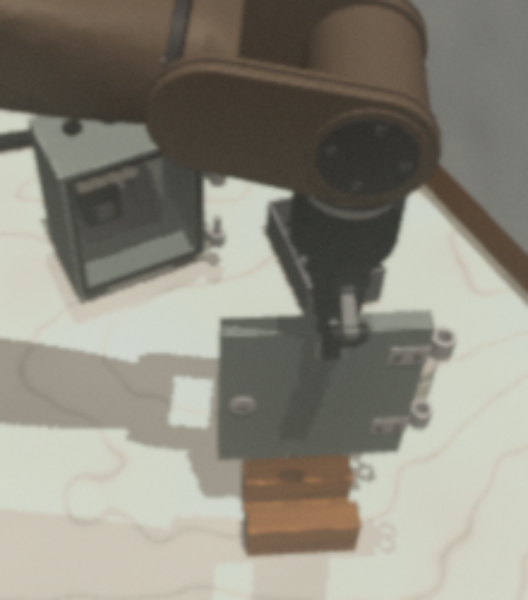

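```bash
python3 -m jog '[{"grip":1,"x":-12,"y":5,"z":-8,"rx":0,"ry":0,"rz":0},{"grip":1,"x":-24,"y":9.4,"z":-8,"rx":0,"ry":0,"rz":0},{"grip":1,"x":-24,"y":9.4,"z":-8,"rx":0,"ry":0,"rz":0},{"grip":1,"x":-24,"y":9.4,"z":-8,"rx":0,"ry":0,"rz":0},{"grip":1,"x":-24,"y":9.4,"z":-8,"rx":0,"ry":0,"rz":0},{"grip":1,"x":-24,"y":9.4,"z":0,"rx":0,"ry":0,"rz":0},{"grip":1,"x":-24,"y":9.4,"z":0,"rx":0,"ry":0,"rz":0},{"grip":1,"x":-24,"y":9.4,"z":0,"rx":0,"ry":0,"rz":0}]'
python3 -m jog '[{"grip":1,"x":-24,"y":9.4,"z":0,"rx":0,"ry":0,"rz":0},{"grip":1,"x":-24,"y":9.4,"z":0,"rx":0,"ry":0,"rz":0},{"grip":1,"x":-24,"y":9.4,"z":0,"rx":0,"ry":0,"rz":0},{"grip":1,"x":0,"y":0,"z":0,"rx":0,"ry":0,"rz":-3},{"grip":1,"x":0,"y":0,"z":0,"rx":0,"ry":0,"rz":-6},{"grip":1,"x":0,"y":0,"z":0,"rx":0,"ry":0,"rz":-6},{"grip":1,"x":0,"y":0,"z":0,"rx":0,"ry":0,"rz":-6},{"grip":1,"x":0,"y":0,"z":0,"rx":0,"ry":0,"rz":-6}]'
python3 -m jog '[{"grip":1,"x":0,"y":0,"z":0,"rx":0,"ry":0,"rz":-6},{"grip":1,"x":0,"y":0,"z":0,"rx":0,"ry":0,"rz":-6},{"grip":1,"x":0,"y":0,"z":0,"rx":0,"ry":0,"rz":-6},{"grip":1,"x":0,"y":0,"z":0,"rx":0,"ry":0,"rz":-6},{"grip":1,"x":0,"y":0,"z":0,"rx":0,"ry":0,"rz":-6},{"grip":1,"x":0,"y":0,"z":0,"rx":0,"ry":0,"rz":-6},{"grip":1,"x":0,"y":0,"z":0,"rx":0,"ry":0,"rz":-6},{"grip":1,"x":0,"y":0,"z":0,"rx":0,"ry":0,"rz":-3}]'
python3 -m jog '[{"grip":1,"x":0,"y":0,"z":0,"rx":0,"ry":0,"rz":0},{"grip":1,"x":0,"y":0,"z":0,"rx":0,"ry":0,"rz":0},{"grip":1,"x":0,"y":0,"z":0,"rx":0,"ry":0,"rz":0}]'
python3 -c "
from h import *
s=get_state();print(s['eef_pos'],Rn.from_quat(s['tcp_rot']).as_matrix().round(4).tolist())
c=cap('wrist','w4.png');c=cap('top','t4.png');c=cap('side','s4.png')
cv2.imwrite('pics/s4z.png',cv2.resize(c['frame'][100:300,200:400,::-1],None,fx=3,fy=3))"
```

```text
time: 8.18
eef_pos: [0.5638, -0.0283, 0.5156]
tcp_rot: [-0.54, 0.841, 0.001, -0.001]
contact_force: [-0.2, -0.3, -5.1]
opening: 0.197
time: 8.85
eef_pos: [0.5681, 0.0478, 0.5152]
tcp_rot: [0.724, -0.69, -0.001, 0.001]
contact_force: [0.0, -0.0, -5.3]
opening: 0.199
time: 9.52
eef_pos: [0.5682, 0.0476, 0.5152]
tcp_rot: [0.933, -0.361, -0.002, 0.0]
contact_force: [0.4, -0.1, -5.4]
opening: 0.194
time: 9.77
eef_pos: [0.5683, 0.0472, 0.516]
tcp_rot: [0.931, -0.364, -0.001, 0.0]
contact_force: [-0.6, 0.2, -5.7]
opening: 0.192
[0.56834393 0.04723959 0.51597952] [[0.7354, -0.6777, -0.0015], [-0.6777, -0.7354, 0.0003], [-0.0013, 0.0008, -1.0]]
```

View pics/w4.png

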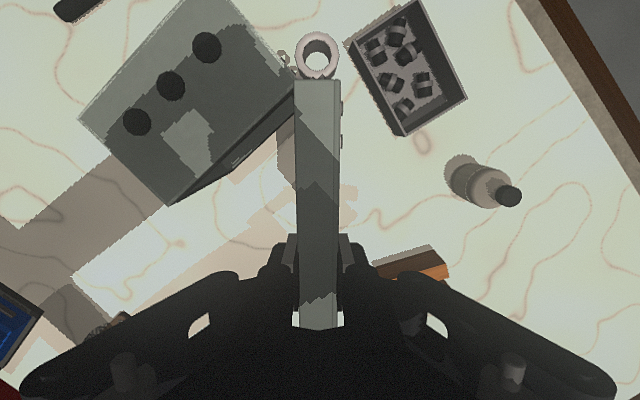

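View pics/s4z.png

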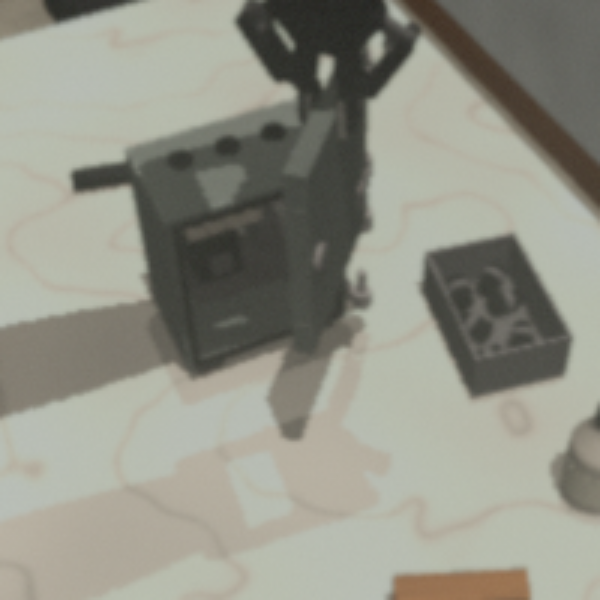

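View pics/t4.png

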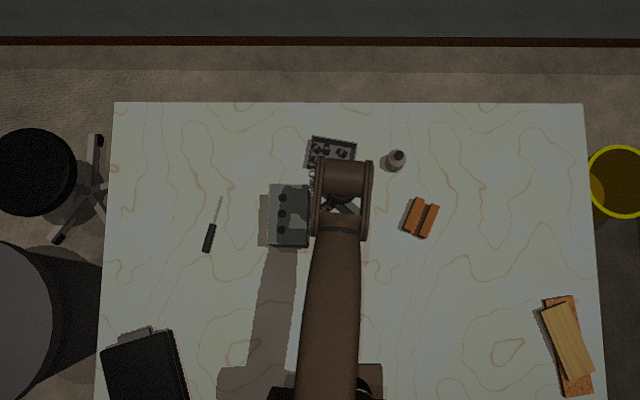

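Run:
```python
import cv2,numpy as np
a=cv2.imread('pics/w4.png')[20:95,255:355]
cv2.imwrite('pics/w4z.png',cv2.resize(np.clip(a*1.3,0,255).astype('uint8'),None,fx=8,fy=8,interpolation=cv2.INTER_CUBIC))
a=cv2.imread('pics/s4.png')[150:210,290:340]
cv2.imwrite('pics/s4zz.png',cv2.resize(np.clip(a*1.6,0,255).astype('uint8'),None,fx=10,fy=10,interpolation=cv2.INTER_CUBIC))
```

View pics/w4z.png

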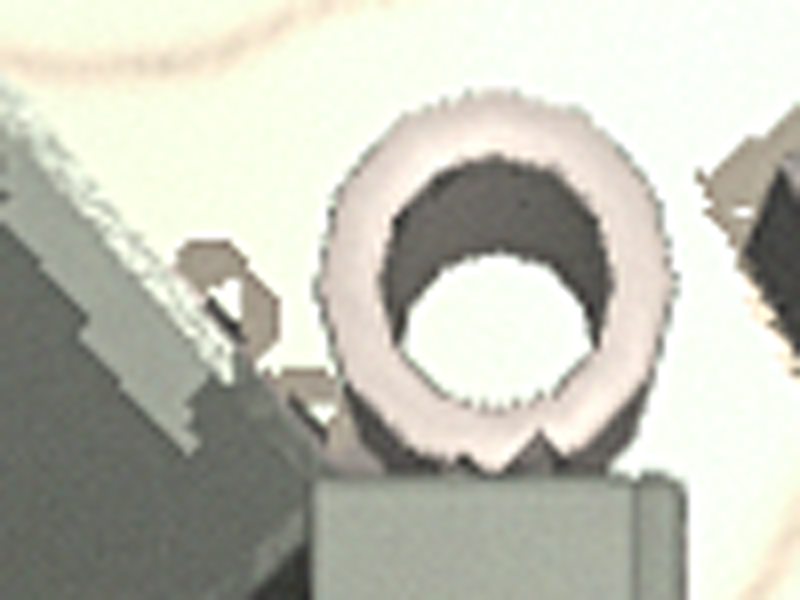

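View pics/s4zz.png

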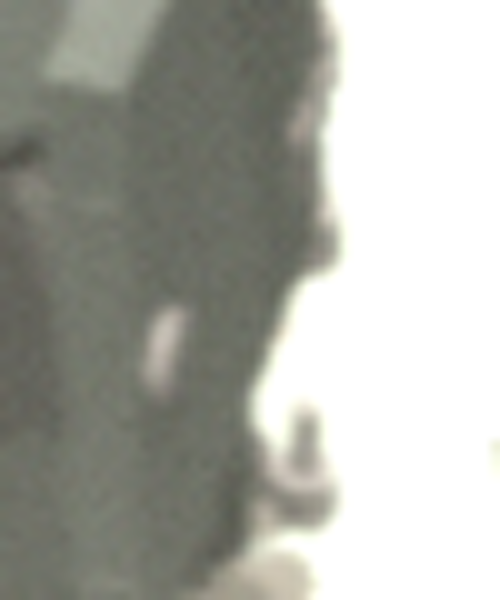

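Run:
```python
from h import *
np.set_printoptions(precision=4,suppress=True)
c=dict(np.load('pics/w4.png.npz'));s=get_state()
print('kn world',onz(c,(317.4,55.2),s['eef_pos'][2]-.1696))
for p in [(342,42),(400,138),(467,98)]: print('bin',onz(c,p,.06))
c3=dict(np.load('pics/w3.png.npz'))
```

```text
kn world [0.6321 0.1174 0.3469]
bin [0.7069 0.1514 0.06  ]
bin [0.6853 0.0015 0.06  ]
bin [ 0.7883 -0.0189  0.06  ]
```

```bash
python3 -m jog '[{"grip":1,"x":8,"y":0,"z":5,"rx":0,"ry":0,"rz":0},{"grip":1,"x":9,"y":0,"z":10,"rx":0,"ry":0,"rz":0},{"grip":1,"x":9,"y":0,"z":17,"rx":0,"ry":0,"rz":0},{"grip":1,"x":0,"y":0,"z":18,"rx":0,"ry":0,"rz":0},{"grip":1,"x":0,"y":0,"z":18,"rx":0,"ry":0,"rz":0},{"grip":1,"x":0,"y":0,"z":18,"rx":0,"ry":0,"rz":0},{"grip":1,"x":0,"y":0,"z":14,"rx":0,"ry":0,"rz":0},{"grip":1,"x":0,"y":0,"z":5,"rx":0,"ry":0,"rz":0}]'
python3 -m jog '[{"grip":1,"x":0,"y":0,"z":0,"rx":0,"ry":0,"rz":0},{"grip":1,"x":0,"y":0,"z":0,"rx":0,"ry":0,"rz":0},{"grip":1,"x":0,"y":0,"z":0,"rx":0,"ry":0,"rz":0}]'
python3 -c "
from h import *
s=get_state();print(s['eef_pos'],Rn.from_quat(s['tcp_rot']).as_matrix().round(4).tolist())
c=cap('wrist','w5.png');a=c['frame'][10:95,245:345,::-1]
cv2.imwrite('pics/w5z.png',cv2.resize(np.clip(a*1.3,0,255).astype('uint8'),None,fx=7,fy=7,interpolation=cv2.INTER_CUBIC))
c=cap('side','s5.png')
cv2.imwrite('pics/s5z.png',cv2.resize(c['frame'][140:220,270:350,::-1],None,fx=7,fy=7,interpolation=cv2.INTER_CUBIC))"
```

```text
time: 10.58
eef_pos: [0.5874, 0.0286, 0.407]
tcp_rot: [0.932, -0.364, -0.003, 0.001]
contact_force: [-0.2, 0.0, -5.2]
opening: 0.193
time: 10.83
eef_pos: [0.5881, 0.029, 0.4131]
tcp_rot: [0.932, -0.363, 0.001, -0.0]
contact_force: [-0.5, 1.0, -4.5]
opening: 0.193
[0.58811828 0.0290467  0.41305171] [[0.7359, -0.6771, 0.0025], [-0.6771, -0.7359, -0.0004], [0.0021, -0.0014, -1.0]]
```

View pics/w5z.png

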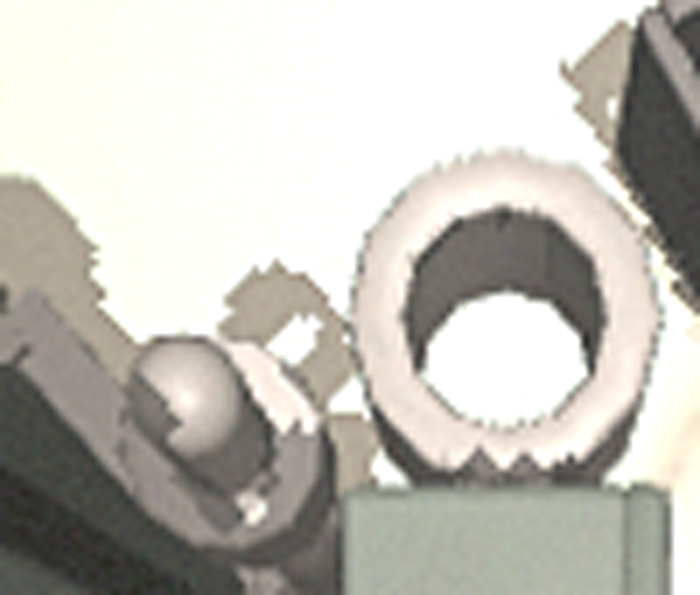

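View pics/s5z.png

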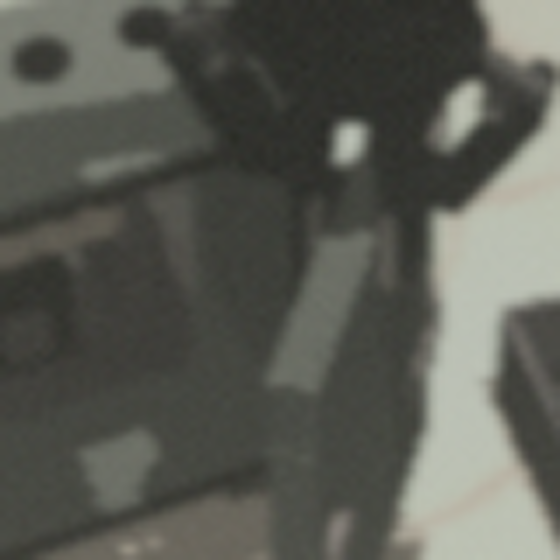

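Run:
```python
from h import *
np.set_printoptions(precision=4,suppress=True)
c=dict(np.load('pics/w5.png.npz'));s=get_state();z=s['eef_pos'][2];R=Rn.from_quat(s['tcp_rot']).as_matrix()
f=lambda u,v:(245+(u+.5)/7-.5,10+(v+.5)/7-.5)
k=onz(c,f(508,308),z-.1696); kb=onz(c,f(506,360),z-.1916); p=onz(c,f(189,393),.193)
print('kn',k,'bore bottom',kb,'depths',[(c['R']@x+c['t'])[2] for x in(k,p)])
print('pin',p,'kn tool',R.T@(k-s['eef_pos'])*1e3,R.T@(kb-s['eef_pos'])*1e3)
print('move tool (mm), via k:',R.T@(p-k)*1e3,'via kb',R.T@(p-kb)*1e3)
b=onz(c,f(228,440),.170);print('barrel',b)
```

```text
kn [0.6529 0.0998 0.2438] bore bottom [0.6536 0.1008 0.2218] depths [np.float64(0.12522736049905436), np.float64(0.1731702204730362)]
pin [0.6356 0.1214 0.193 ] kn tool [ -0.4434 -95.6047 169.7567] [ -0.6352 -96.8318 191.7584]
move tool (mm), via k: [-27.4375  -4.1607  50.7093] via kb [-27.2457  -2.9336  28.7077]
barrel [0.6358 0.1211 0.17  ]
```

```bash
python3 -m jog '[{"grip":1,"x":-5,"y":-1,"z":0,"rx":0,"ry":0,"rz":0},{"grip":1,"x":-6,"y":-1,"z":0,"rx":0,"ry":0,"rz":0},{"grip":1,"x":-6,"y":-0.5,"z":0,"rx":0,"ry":0,"rz":0},{"grip":1,"x":-5.3,"y":-0.5,"z":0,"rx":0,"ry":0,"rz":0},{"grip":1,"x":-5,"y":-0.4,"z":0,"rx":0,"ry":0,"rz":0},{"grip":1,"x":0,"y":0,"z":5,"rx":0,"ry":0,"rz":0},{"grip":1,"x":0,"y":0,"z":5,"rx":0,"ry":0,"rz":0},{"grip":1,"x":0,"y":0,"z":5,"rx":0,"ry":0,"rz":0}]'
python3 -m jog '[{"grip":1,"x":0,"y":0,"z":0,"rx":0,"ry":0,"rz":0},{"grip":1,"x":0,"y":0,"z":0,"rx":0,"ry":0,"rz":0},{"grip":1,"x":0,"y":0,"z":0,"rx":0,"ry":0,"rz":0},{"grip":1,"x":0,"y":0,"z":0,"rx":0,"ry":0,"rz":0}]'
python3 -c "
from h import *
s=get_state();print(s['eef_pos'],Rn.from_quat(s['tcp_rot']).as_matrix().round(4).tolist())
c=cap('wrist','w6.png');a=c['frame'][10:95,265:365,::-1]
cv2.imwrite('pics/w6z.png',cv2.resize(np.clip(a*1.5,0,255).astype('uint8'),None,fx=7,fy=7,interpolation=cv2.INTER_CUBIC))
c=cap('side','s6.png')
cv2.imwrite('pics/s6z.png',cv2.resize(np.clip(c['frame'][140:220,270:350,::-1]*1.5,0,255).astype('uint8'),None,fx=7,fy=7,interpolation=cv2.INTER_CUBIC))"
```

```text
time: 11.6
eef_pos: [0.5697, 0.0504, 0.3961]
tcp_rot: [0.932, -0.363, 0.0, 0.0]
contact_force: [0.0, -0.2, -3.2]
opening: 0.193
time: 11.93
eef_pos: [0.57, 0.0501, 0.397]
tcp_rot: [0.932, -0.363, 0.0, -0.0]
contact_force: [0.1, 0.2, -4.4]
opening: 0.197
[0.57002681 0.05012885 0.39696546] [[0.7359, -0.6771, 0.0006], [-0.6771, -0.7359, -0.0001], [0.0005, -0.0003, -1.0]]
```

View pics/w6z.png

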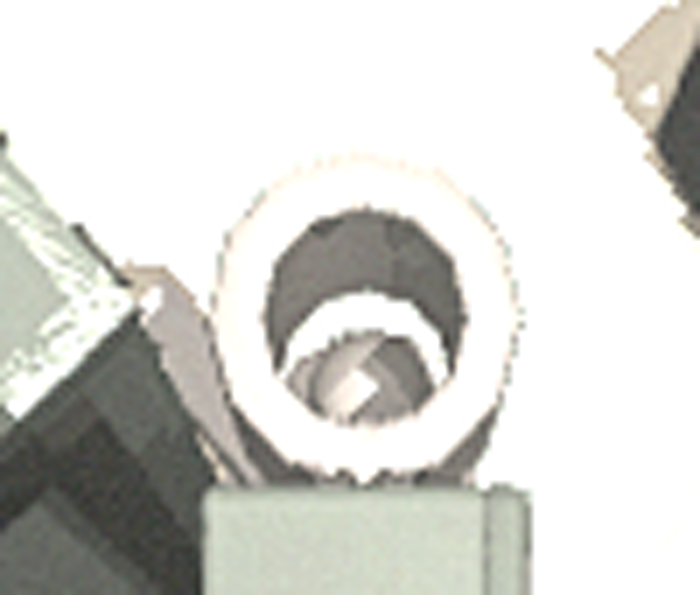

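View pics/s6z.png

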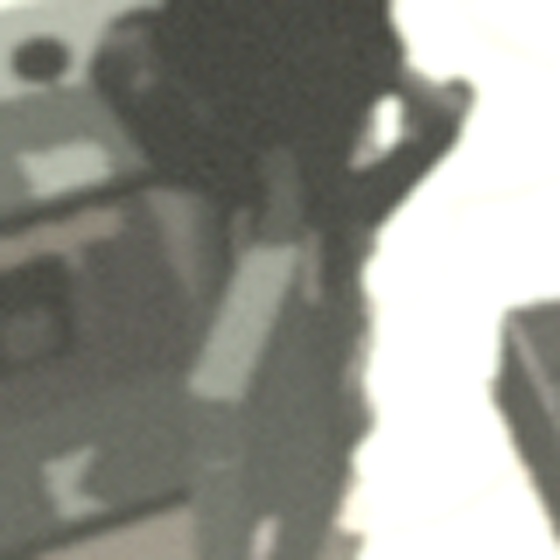

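Run:
```python
from h import *
np.set_printoptions(precision=4,suppress=True)
c=dict(np.load('pics/w6.png.npz'));s=get_state();z=s['eef_pos'][2];R=Rn.from_quat(s['tcp_rot']).as_matrix()
f=lambda u,v:(265+(u+.5)/7-.5,10+(v+.5)/7-.5)
k=onz(c,f(367,314),z-.1696); kb=onz(c,f(365,375),z-.1916); p=onz(c,f(369,394),.193)
print('kn',k,'bore bottom',kb)
print('pin',p,'kn tool',R.T@(k-s['eef_pos'])*1e3,R.T@(kb-s['eef_pos'])*1e3)
print('move tool (mm), via k:',R.T@(p-k)*1e3,'via kb',R.T@(p-kb)*1e3)
# predicted projections for pin offset 0: draw
for o in [(0,0),(0,-1.5),(0,1.5)]:
    base=(k+kb)/2; base=base+R@np.array([o[0],o[1],0])*1e-3
    ang=np.linspace(0,2*np.pi,13)
    q=proj(c,[base[0],base[1],.193]); print(o,'sphere centre zoom',(q[0]-265+.5)*7-.5,(q[1]-10+.5)*7-.5)
```

```text
kn [0.6342 0.1207 0.2274] bore bottom [0.6344 0.1213 0.2054]
pin [0.6353 0.1218 0.193 ] kn tool [ -0.6122 -95.3355 169.6344] [ -0.8091 -95.9005 191.6345]
move tool (mm), via k: [ 0.0758 -1.4903 34.441 ] via kb [ 0.2727 -0.9253 12.4409]
(0, 0) sphere centre zoom 366.6498109075478 410.71386507668393
(0, -1.5) sphere centre zoom 366.6342371411912 390.0947132836552
(0, 1.5) sphere centre zoom 366.66532908835455 431.2436457833768
```

```bash
python3 -m jog '[{"grip":1,"x":0.2,"y":-1.1,"z":0,"rx":0,"ry":0,"rz":0},{"grip":1,"x":0,"y":0,"z":3,"rx":0,"ry":0,"rz":0},{"grip":1,"x":0,"y":0,"z":3,"rx":0,"ry":0,"rz":0},{"grip":1,"x":0,"y":0,"z":3,"rx":0,"ry":0,"rz":0},{"grip":1,"x":0,"y":0,"z":2,"rx":0,"ry":0,"rz":0},{"grip":1,"x":0,"y":0,"z":0,"rx":0,"ry":0,"rz":0},{"grip":1,"x":0,"y":0,"z":0,"rx":0,"ry":0,"rz":0},{"grip":1,"x":0,"y":0,"z":0,"rx":0,"ry":0,"rz":0}]'
python3 -c "
from h import *
s=get_state();print(s['eef_pos'],s['contact_force'],s['wrist_torque'])
c=cap('wrist','w7.png');a=c['frame'][10:95,265:365,::-1]
cv2.imwrite('pics/w7z.png',cv2.resize(np.clip(a*1.2,0,255).astype('uint8'),None,fx=7,fy=7,interpolation=cv2.INTER_CUBIC))"
```

```text
time: 12.7
eef_pos: [0.5707, 0.051, 0.3858]
tcp_rot: [0.932, -0.363, 0.0, 0.0]
contact_force: [0.6, -0.5, -5.0]
opening: 0.194
[0.570735   0.05096217 0.38577409] [ 0.61442699 -0.45161258 -5.00812588] [-0.01772203  0.06584321 -0.00657683]
```

View pics/w7z.png

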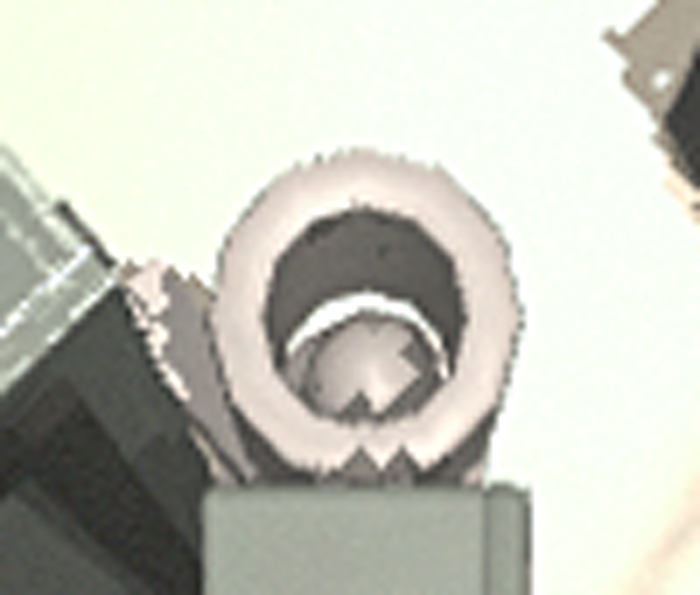

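```bash
python3 -m jog '[{"grip":1,"x":0,"y":0,"z":2,"rx":0,"ry":0,"rz":0},{"grip":1,"x":0,"y":0,"z":2,"rx":0,"ry":0,"rz":0},{"grip":1,"x":0,"y":0,"z":2,"rx":0,"ry":0,"rz":0},{"grip":1,"x":0,"y":0,"z":2,"rx":0,"ry":0,"rz":0},{"grip":1,"x":0,"y":0,"z":1,"rx":0,"ry":0,"rz":0},{"grip":1,"x":0,"y":0,"z":0,"rx":0,"ry":0,"rz":0},{"grip":1,"x":0,"y":0,"z":0,"rx":0,"ry":0,"rz":0}]'
python3 -c "
from h import *
s=get_state();print(s['eef_pos'],s['contact_force'],s['wrist_torque'])
c=cap('wrist','w8.png');a=c['frame'][10:95,265:365,::-1]
cv2.imwrite('pics/w8z.png',cv2.resize(np.clip(a*1.2,0,255).astype('uint8'),None,fx=7,fy=7,interpolation=cv2.INTER_CUBIC))"
```

```text
time: 13.33
eef_pos: [0.5707, 0.051, 0.3766]
tcp_rot: [0.932, -0.363, -0.0, 0.0]
contact_force: [0.6, -0.1, -5.0]
opening: 0.197
[0.57068384 0.05095759 0.37655297] [ 0.55412447 -0.05556824 -4.96442142] [-0.02165197  0.02837641  0.00424886]
```

View pics/w8z.png

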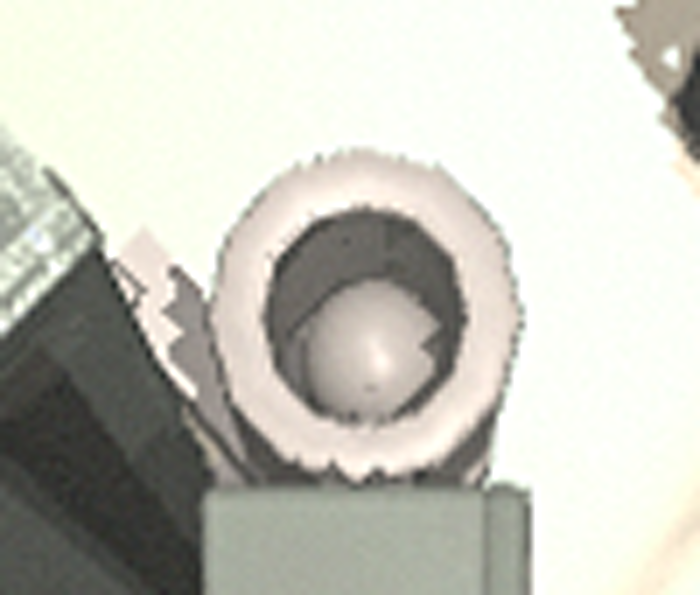

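Pin well inside the bore (tip 13 mm up), no side load. Go on down until it seats.

```bash
python3 -m jog '[{"grip":1,"x":0,"y":0,"z":2,"rx":0,"ry":0,"rz":0},{"grip":1,"x":0,"y":0,"z":2,"rx":0,"ry":0,"rz":0},{"grip":1,"x":0,"y":0,"z":2,"rx":0,"ry":0,"rz":0},{"grip":1,"x":0,"y":0,"z":2,"rx":0,"ry":0,"rz":0},{"grip":1,"x":0,"y":0,"z":2,"rx":0,"ry":0,"rz":0},{"grip":1,"x":0,"y":0,"z":1,"rx":0,"ry":0,"rz":0},{"grip":1,"x":0,"y":0,"z":0,"rx":0,"ry":0,"rz":0},{"grip":1,"x":0,"y":0,"z":0,"rx":0,"ry":0,"rz":0}]'
python3 -m jog '[{"grip":1,"x":0,"y":0,"z":1,"rx":0,"ry":0,"rz":0},{"grip":1,"x":0,"y":0,"z":1,"rx":0,"ry":0,"rz":0},{"grip":1,"x":0,"y":0,"z":0,"rx":0,"ry":0,"rz":0},{"grip":1,"x":0,"y":0,"z":0,"rx":0,"ry":0,"rz":0}]'
python3 -c "
from h import *
s=get_state();print(s['eef_pos'],s['contact_force'],s['wrist_torque'])"
```

```text
time: 14.05
eef_pos: [0.5707, 0.0509, 0.3656]
tcp_rot: [0.932, -0.363, -0.0, 0.0]
contact_force: [1.4, -0.6, -4.3]
opening: 0.196
time: 14.38
eef_pos: [0.5707, 0.051, 0.3636]
tcp_rot: [0.932, -0.363, -0.0, 0.0]
contact_force: [0.0, 0.2, -4.5]
opening: 0.199
[0.57068175 0.050956   0.36362679] [ 0.0263542   0.24877314 -4.51979015] [-0.01669674  0.0219993  -0.00969232]
```

```bash
python3 -m jog '[{"grip":1,"x":0,"y":0,"z":1,"rx":0,"ry":0,"rz":0},{"grip":1,"x":0,"y":0,"z":0.5,"rx":0,"ry":0,"rz":0},{"grip":1,"x":0,"y":0,"z":0,"rx":0,"ry":0,"rz":0},{"grip":1,"x":0,"y":0,"z":0,"rx":0,"ry":0,"rz":0}]'
python3 -m jog '[{"grip":1,"x":0,"y":0,"z":0.5,"rx":0,"ry":0,"rz":0},{"grip":1,"x":0,"y":0,"z":0.5,"rx":0,"ry":0,"rz":0},{"grip":1,"x":0,"y":0,"z":0,"rx":0,"ry":0,"rz":0},{"grip":1,"x":0,"y":0,"z":0,"rx":0,"ry":0,"rz":0}]'
```

```text
time: 14.72
eef_pos: [0.5707, 0.051, 0.3621]
tcp_rot: [0.932, -0.363, -0.0, 0.0]
contact_force: [0.6, 0.3, -5.3]
opening: 0.194
time: 15.05
eef_pos: [0.5708, 0.0509, 0.3616]
tcp_rot: [0.932, -0.363, 0.0, -0.0]
contact_force: [-0.7, -0.4, -3.2]
opening: 0.193
```

```bash
python3 -m jog '[{"grip":1,"x":0,"y":0,"z":0.5,"rx":0,"ry":0,"rz":0},{"grip":1,"x":0,"y":0,"z":0.5,"rx":0,"ry":0,"rz":0},{"grip":1,"x":0,"y":0,"z":0,"rx":0,"ry":0,"rz":0},{"grip":1,"x":0,"y":0,"z":0,"rx":0,"ry":0,"rz":0}]'
python3 -c "
from h import *
s=get_state();print(s['eef_pos'],s['contact_force'],s['wrist_torque'])
c=cap('wrist','w9.png');a=c['frame'][10:95,265:365,::-1]
cv2.imwrite('pics/w9z.png',cv2.resize(np.clip(a*1.2,0,255).astype('uint8'),None,fx=7,fy=7,interpolation=cv2.INTER_CUBIC))
c=cap('side','s9.png')
cv2.imwrite('pics/s9z.png',cv2.resize(np.clip(c['frame'][140:220,270:350,::-1]*1.5,0,255).astype('uint8'),None,fx=7,fy=7,interpolation=cv2.INTER_CUBIC))"
```

```text
time: 15.38
eef_pos: [0.5709, 0.0509, 0.3613]
tcp_rot: [0.932, -0.363, 0.001, -0.0]
contact_force: [-2.9, -0.7, 2.1]
opening: 0.19
[0.57086373 0.05089643 0.3612851 ] [-2.89893973 -0.65709424  2.05731542] [0.09662298 0.34437583 0.12213157]
```

View pics/w9z.png

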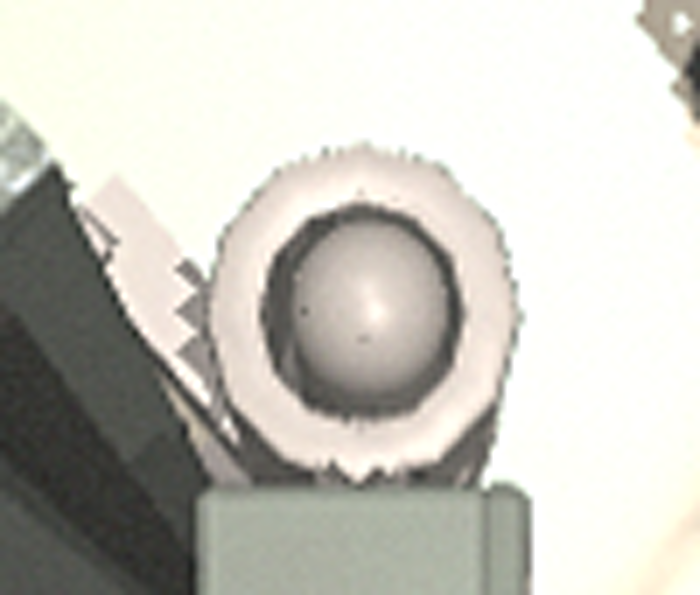

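View pics/s9z.png

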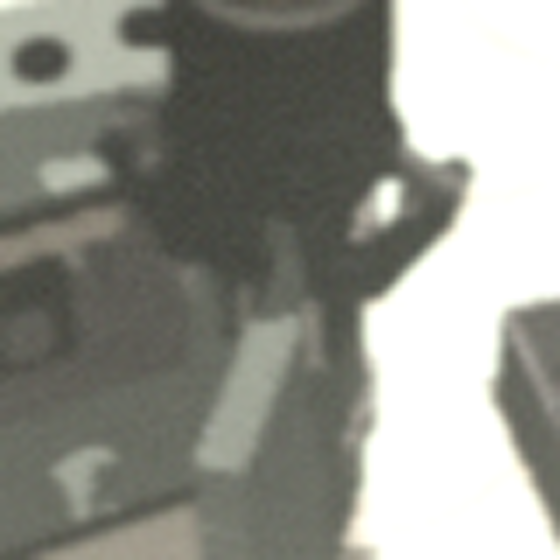

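```bash
python3 -m jog '[{"grip":0.75,"x":0,"y":0,"z":0,"rx":0,"ry":0,"rz":0},{"grip":0.7,"x":0,"y":0,"z":0,"rx":0,"ry":0,"rz":0},{"grip":0.6,"x":0,"y":0,"z":0,"rx":0,"ry":0,"rz":0},{"grip":0.5,"x":0,"y":0,"z":0,"rx":0,"ry":0,"rz":0},{"grip":0.5,"x":0,"y":0,"z":0,"rx":0,"ry":0,"rz":0},{"grip":0.5,"x":0,"y":0,"z":0,"rx":0,"ry":0,"rz":0}]'
python3 -c "
from h import *
s=get_state();print(s['eef_pos'],s['contact_force'],s['wrist_torque'])
c=cap('wrist','w10.png')"
```

```text
time: 15.98
eef_pos: [0.5707, 0.051, 0.3601]
tcp_rot: [0.932, -0.363, 0.0, -0.0]
contact_force: [0.0, 0.1, -0.4]
opening: 0.499
[0.57074097 0.05099605 0.36009317] [ 0.04417186  0.08187223 -0.41314309] [-0.02306551  0.02949758  0.00049352]
```

View pics/w10.png

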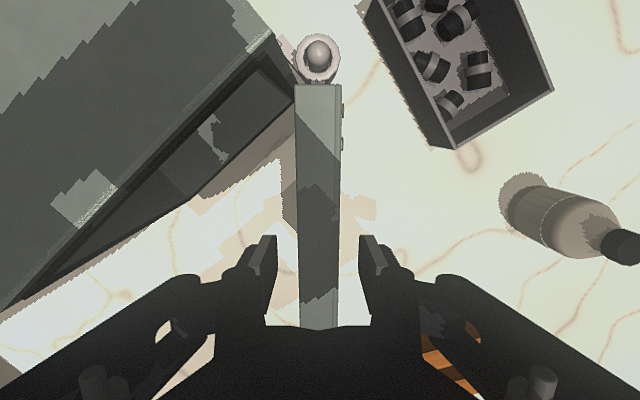

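```bash
python3 -m jog '[{"grip":0.5,"x":0,"y":0,"z":-5,"rx":0,"ry":0,"rz":0},{"grip":0.5,"x":0,"y":0,"z":-10,"rx":0,"ry":0,"rz":0},{"grip":0.5,"x":0,"y":0,"z":-15,"rx":0,"ry":0,"rz":0},{"grip":0.5,"x":0,"y":0,"z":-20,"rx":0,"ry":0,"rz":0},{"grip":0.5,"x":0,"y":0,"z":-20,"rx":0,"ry":0,"rz":0},{"grip":1,"x":15,"y":15,"z":0,"rx":0,"ry":0,"rz":0},{"grip":1,"x":15,"y":15,"z":0,"rx":0,"ry":0,"rz":0},{"grip":1,"x":15,"y":15,"z":0,"rx":0,"ry":0,"rz":0}]'
python3 -m jog '[{"grip":1,"x":0,"y":0,"z":0,"rx":0,"ry":0,"rz":-5},{"grip":1,"x":0,"y":0,"z":0,"rx":0,"ry":0,"rz":-7},{"grip":1,"x":0,"y":0,"z":0,"rx":0,"ry":0,"rz":-7},{"grip":1,"x":0,"y":0,"z":0,"rx":0,"ry":0,"rz":-7},{"grip":1,"x":0,"y":0,"z":0,"rx":0,"ry":0,"rz":-7},{"grip":1,"x":0,"y":0,"z":0,"rx":0,"ry":0,"rz":-7},{"grip":1,"x":0,"y":0,"z":0,"rx":0,"ry":0,"rz":-7},{"grip":1,"x":0,"y":0,"z":0,"rx":0,"ry":0,"rz":-7}]'
python3 -m jog '[{"grip":1,"x":0,"y":0,"z":0,"rx":0,"ry":0,"rz":-7},{"grip":1,"x":0,"y":0,"z":0,"rx":0,"ry":0,"rz":-7},{"grip":1,"x":0,"y":0,"z":0,"rx":0,"ry":0,"rz":-7},{"grip":1,"x":0,"y":0,"z":0,"rx":0,"ry":0,"rz":-7},{"grip":1,"x":0,"y":0,"z":0,"rx":0,"ry":0,"rz":-5},{"grip":1,"x":0,"y":0,"z":0,"rx":0,"ry":0,"rz":-3},{"grip":1,"x":0,"y":0,"z":0,"rx":0,"ry":0,"rz":0},{"grip":1,"x":0,"y":0,"z":0,"rx":0,"ry":0,"rz":0}]'
python3 -c "
from h import *
s=get_state();print(s['eef_pos'],Rn.from_quat(s['tcp_rot']).as_matrix().round(4).tolist())
c=cap('wrist','w11.png');c=cap('side','s11.png')
cv2.imwrite('pics/s11z.png',cv2.resize(np.clip(c['frame'][100:260,200:400,::-1]*1.3,0,255).astype('uint8'),None,fx=3.5,fy=3.5,interpolation=cv2.INTER_CUBIC))"
```

```text
time: 16.7
eef_pos: [0.5734, -0.013, 0.4325]
tcp_rot: [0.932, -0.363, 0.002, -0.0]
contact_force: [0.8, 0.1, -1.0]
opening: 0.082
time: 17.37
eef_pos: [0.5734, -0.0127, 0.4315]
tcp_rot: [0.995, 0.102, 0.001, 0.0]
contact_force: [-0.3, 0.3, 0.4]
opening: 0.002
time: 18.03
eef_pos: [0.5734, -0.0126, 0.4312]
tcp_rot: [0.916, 0.401, 0.001, 0.0]
contact_force: [-0.5, 0.6, 0.4]
opening: 0.003
[ 0.57339935 -0.01261368  0.43118965] [[0.678, 0.735, 0.0013], [0.735, -0.678, -0.0002], [0.0007, 0.0011, -1.0]]
```

View pics/w11.png

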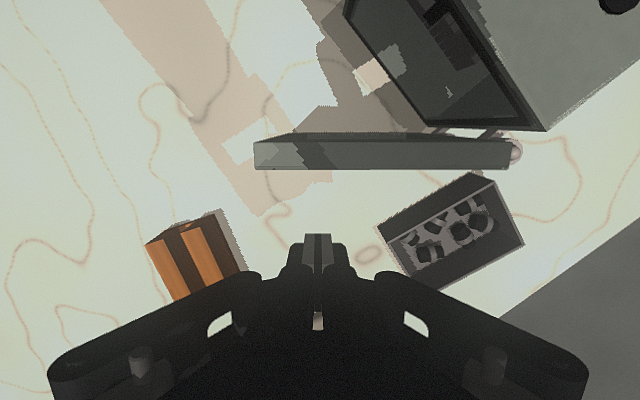

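View pics/s11z.png

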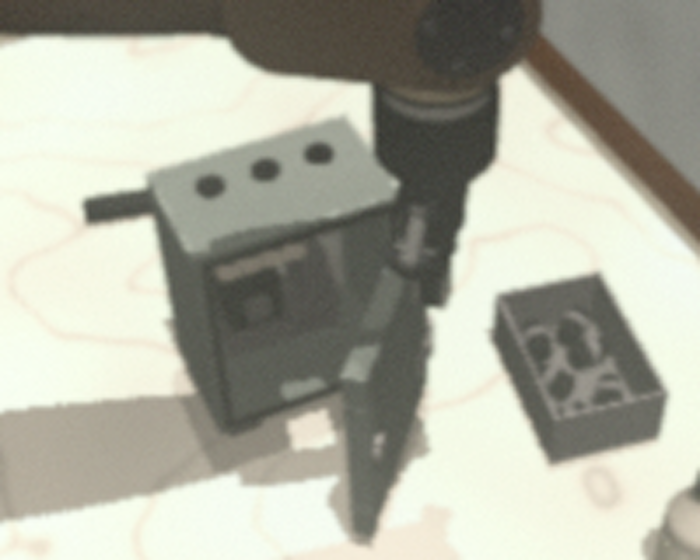

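```bash
python3 -m jog '[{"grip":1,"x":0,"y":0,"z":15,"rx":0,"ry":0,"rz":0},{"grip":1,"x":0,"y":0,"z":20,"rx":0,"ry":0,"rz":0},{"grip":1,"x":0,"y":0,"z":20,"rx":0,"ry":0,"rz":0},{"grip":1,"x":0,"y":0,"z":20,"rx":0,"ry":0,"rz":0},{"grip":1,"x":0,"y":0,"z":12,"rx":0,"ry":0,"rz":0},{"grip":1,"x":0,"y":-8,"z":0,"rx":0,"ry":0,"rz":0},{"grip":1,"x":0,"y":-8,"z":0,"rx":0,"ry":0,"rz":0},{"grip":1,"x":0,"y":-4,"z":0,"rx":0,"ry":0,"rz":0}]'
python3 -m jog '[{"grip":1,"x":0,"y":-2,"z":0,"rx":0,"ry":0,"rz":0},{"grip":1,"x":0,"y":-2,"z":0,"rx":0,"ry":0,"rz":0},{"grip":1,"x":-0.9,"y":-7.4,"z":0,"rx":0,"ry":0,"rz":3},{"grip":1,"x":-0.9,"y":-7.4,"z":0,"rx":0,"ry":0,"rz":3},{"grip":1,"x":-0.9,"y":-7.4,"z":0,"rx":0,"ry":0,"rz":3},{"grip":1,"x":0,"y":0,"z":0,"rx":0,"ry":0,"rz":0}]'
python3 -c "
from h import *
s=get_state();print(s['eef_pos'],s['contact_force'],s['wrist_torque'])
c=cap('wrist','w12.png');c=cap('side','s12.png')
cv2.imwrite('pics/s12z.png',cv2.resize(np.clip(c['frame'][100:260,200:400,::-1]*1.3,0,255).astype('uint8'),None,fx=3.5,fy=3.5,interpolation=cv2.INTER_CUBIC))"
```

```text
time: 18.8
eef_pos: [0.5583, 0.0017, 0.3444]
tcp_rot: [0.916, 0.402, 0.001, 0.0]
contact_force: [1.4, -0.3, 0.8]
opening: -0.004
time: 19.3
eef_pos: [0.5378, 0.0182, 0.3442]
tcp_rot: [0.944, 0.329, 0.001, 0.0]
contact_force: [-0.2, 0.1, -0.0]
opening: 0.003
[0.53777062 0.01824897 0.34415311] [-0.15647835  0.07834622 -0.01862403] [-0.05242867 -0.00695264  0.02500992]
```

View pics/w12.png

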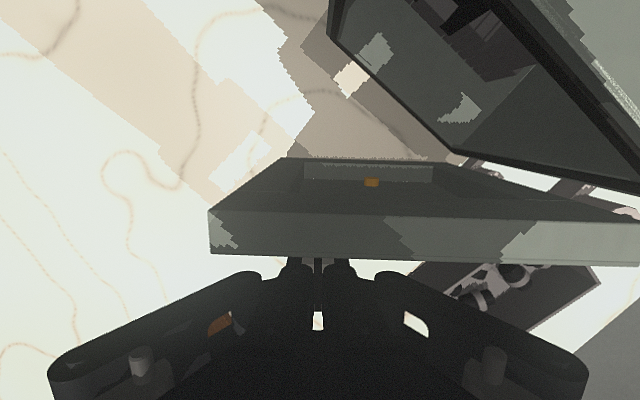

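View pics/s12z.png

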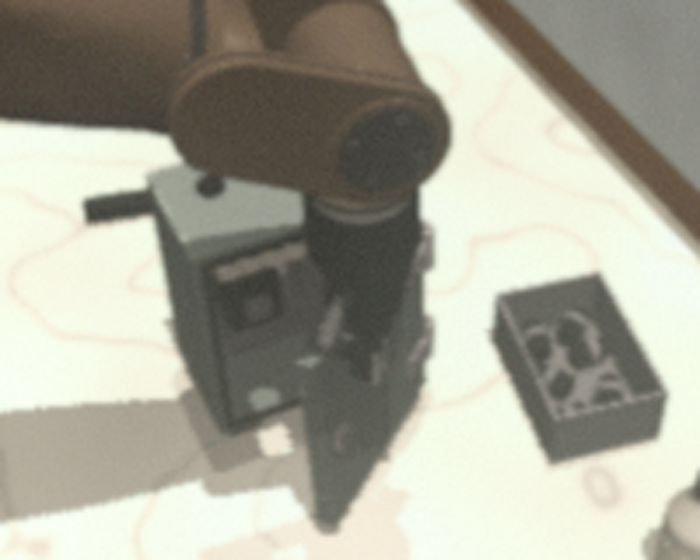

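```bash
python3 -m jog '[{"grip":1,"x":-0.9,"y":-7.4,"z":0,"rx":0,"ry":0,"rz":3},{"grip":1,"x":-0.96,"y":-8.6,"z":0,"rx":0,"ry":0,"rz":3.5},{"grip":1,"x":-0.96,"y":-8.6,"z":0,"rx":0,"ry":0,"rz":3.5},{"grip":1,"x":-0.96,"y":-8.6,"z":0,"rx":0,"ry":0,"rz":3.5},{"grip":1,"x":-0.96,"y":-8.6,"z":0,"rx":0,"ry":0,"rz":3.5},{"grip":1,"x":-0.96,"y":-8.6,"z":0,"rx":0,"ry":0,"rz":3.5},{"grip":1,"x":-0.9,"y":-7.4,"z":0,"rx":0,"ry":0,"rz":3},{"grip":1,"x":0,"y":0,"z":0,"rx":0,"ry":0,"rz":0}]'
python3 -c "
from h import *
np.set_printoptions(precision=4,suppress=True)
s=get_state();print(s['eef_pos'],s['contact_force'],s['wrist_torque'],s['qpos'])
R=Rn.from_quat(s['tcp_rot']).as_matrix();print(np.degrees(np.arctan2(R[1,0],R[0,0])),R.T@(np.array([.635,.1215,0.3])-s['eef_pos'])*1e3)
c=cap('wrist','w13.png')"
```

```text
time: 20.07
eef_pos: [0.5052, 0.0655, 0.3435]
tcp_rot: [0.992, 0.13, 0.0, -0.0]
contact_force: [0.6, -0.2, 0.2]
opening: -0.002
[0.5052 0.0655 0.3435] [ 0.5967 -0.1772  0.194 ] [ 0.0059 -0.0215  0.0255] [-0.0704 -0.0209  2.0342  0.0002  1.1278 -0.3314]
14.947279748249327 [139.8302 -20.6038  43.6265]
```

View pics/w13.png

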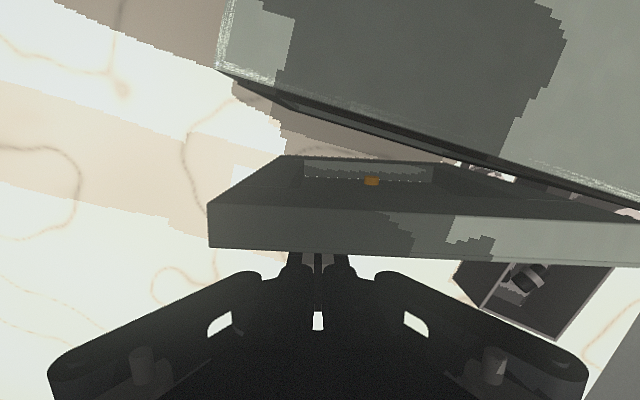

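```bash
python3 -m jog '[{"grip":1,"x":-0.74,"y":-6.1,"z":0,"rx":0,"ry":0,"rz":2.5},{"grip":1,"x":-0.74,"y":-6.1,"z":0,"rx":0,"ry":0,"rz":2.5},{"grip":1,"x":-0.74,"y":-6.1,"z":0,"rx":0,"ry":0,"rz":2.5},{"grip":1,"x":-0.74,"y":-6.1,"z":0,"rx":0,"ry":0,"rz":2.5},{"grip":1,"x":-0.33,"y":-2.4,"z":0,"rx":0,"ry":0,"rz":1},{"grip":1,"x":-0.33,"y":-2.4,"z":0,"rx":0,"ry":0,"rz":1},{"grip":1,"x":-0.33,"y":-2.4,"z":0,"rx":0,"ry":0,"rz":1},{"grip":1,"x":0,"y":0,"z":0,"rx":0,"ry":0,"rz":0}]'
python3 -m jog '[{"grip":1,"x":-0.33,"y":-2.4,"z":0,"rx":0,"ry":0,"rz":1},{"grip":1,"x":-0.33,"y":-2.4,"z":0,"rx":0,"ry":0,"rz":1},{"grip":1,"x":0,"y":0,"z":0,"rx":0,"ry":0,"rz":0}]'
python3 -c "
from h import *
np.set_printoptions(precision=4,suppress=True)
s=get_state();print(s['eef_pos'],s['contact_force'],s['wrist_torque'])
R=Rn.from_quat(s['tcp_rot']).as_matrix();print(np.degrees(np.arctan2(R[1,0],R[0,0])))
c=cap('wrist','w14.png')"
```

```text
time: 20.78
eef_pos: [0.4963, 0.0955, 0.3433]
tcp_rot: [1.0, 0.017, 0.0, -0.0]
contact_force: [1.0, -0.6, 0.9]
opening: 0.004
time: 21.03
eef_pos: [0.4954, 0.1004, 0.3432]
tcp_rot: [1.0, -0.001, -0.0, -0.0]
contact_force: [0.2, -0.2, 0.6]
opening: -0.004
[0.4954 0.1004 0.3432] [ 0.1554 -0.1892  0.585 ] [-0.0028  0.0295  0.0074]
-0.14105781643868318
```

View pics/w14.png

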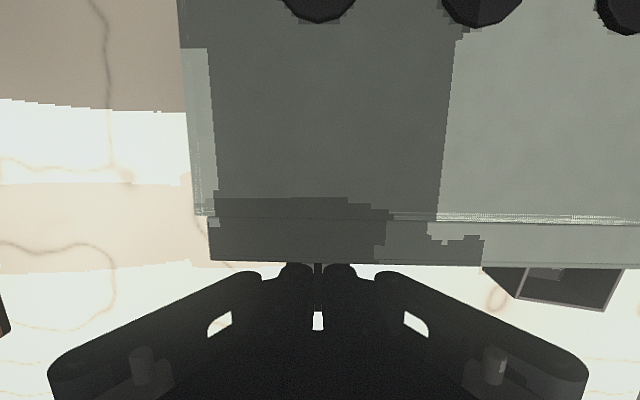

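```bash
python3 -m jog '[{"grip":1,"x":-0.33,"y":-2.4,"z":0,"rx":0,"ry":0,"rz":1},{"grip":1,"x":0,"y":-1,"z":0,"rx":0,"ry":0,"rz":0.5},{"grip":1,"x":0,"y":0,"z":0,"rx":0,"ry":0,"rz":0}]'
python3 -m jog '[{"grip":1,"x":0,"y":-1,"z":0,"rx":0,"ry":0,"rz":0.4},{"grip":1,"x":0,"y":-1,"z":0,"rx":0,"ry":0,"rz":0},{"grip":1,"x":0,"y":0,"z":0,"rx":0,"ry":0,"rz":0}]'
```

```text
time: 21.33
eef_pos: [0.4951, 0.1027, 0.3432]
tcp_rot: [1.0, -0.014, -0.0, 0.002]
contact_force: [-1.0, -7.4, -0.4]
opening: 0.002
time: 21.58
eef_pos: [0.4952, 0.1037, 0.3433]
tcp_rot: [1.0, -0.017, -0.001, 0.004]
contact_force: [-1.9, -11.4, 1.9]
opening: 0.0
```

```bash
python3 -m jog '[{"grip":1,"x":0,"y":-1,"z":0,"rx":0,"ry":0,"rz":0},{"grip":1,"x":0,"y":-0.5,"z":0,"rx":0,"ry":0,"rz":0},{"grip":1,"x":0,"y":0,"z":0,"rx":0,"ry":0,"rz":0},{"grip":1,"x":0,"y":0,"z":0,"rx":0,"ry":0,"rz":0}]'
python3 -c "
from h import *
c=cap('wrist','w15.png')"
python3 -m jog '[{"grip":1,"x":0,"y":1,"z":0,"rx":0,"ry":0,"rz":0},{"grip":1,"x":0,"y":1,"z":0,"rx":0,"ry":0,"rz":0},{"grip":1,"x":0,"y":1.5,"z":0,"rx":0,"ry":0,"rz":0},{"grip":1,"x":0,"y":2,"z":0,"rx":0,"ry":0,"rz":0},{"grip":1,"x":0,"y":6,"z":0,"rx":0,"ry":0,"rz":0},{"grip":1,"x":0,"y":10,"z":0,"rx":0,"ry":0,"rz":0},{"grip":1,"x":0,"y":15,"z":0,"rx":0,"ry":0,"rz":0},{"grip":1,"x":0,"y":15,"z":0,"rx":0,"ry":0,"rz":0}]'
python3 -c "
from h import *
c=cap('wrist','w16.png')
cv2.imwrite('pics/w1516.png',np.vstack([cv2.imread('pics/w15.png')[150:320],cv2.imread('pics/w16.png')[80:320]]))"
```

```text
time: 21.92
eef_pos: [0.4957, 0.1044, 0.3438]
tcp_rot: [1.0, -0.017, 0.001, 0.006]
contact_force: [0.0, -16.6, 1.3]
opening: 0.003
time: 22.63
eef_pos: [0.493, 0.0551, 0.3427]
tcp_rot: [1.0, -0.017, -0.001, -0.0]
contact_force: [-0.4, 0.8, 0.3]
opening: -0.002
```

View pics/w1516.png

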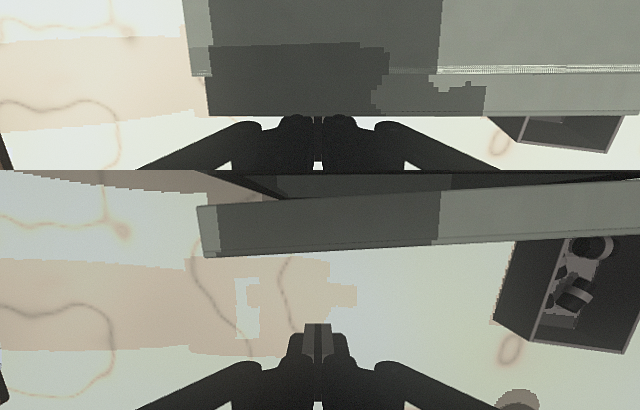

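```bash
python3 -c "
from h import *
c=cap('wrist','w17.png')
c=cap('side','s17.png')
cv2.imwrite('pics/s17z.png',cv2.resize(np.clip(c['frame'][100:260,200:400,::-1]*1.3,0,255).astype('uint8'),None,fx=3.5,fy=3.5,interpolation=cv2.INTER_CUBIC))
c=cap('top','t17.png')
cv2.imwrite('pics/t17z.png',cv2.resize(np.clip(c['frame'][150:270,240:390,::-1]*2.,0,255).astype('uint8'),None,fx=4,fy=4,interpolation=cv2.INTER_CUBIC))"
```

```text
(no output)
```

View pics/w17.png

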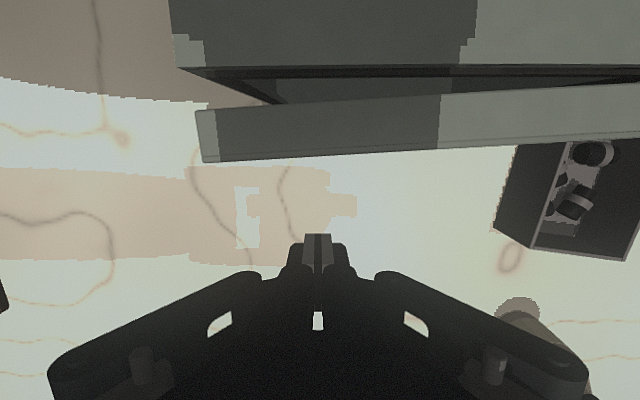

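View pics/s17z.png

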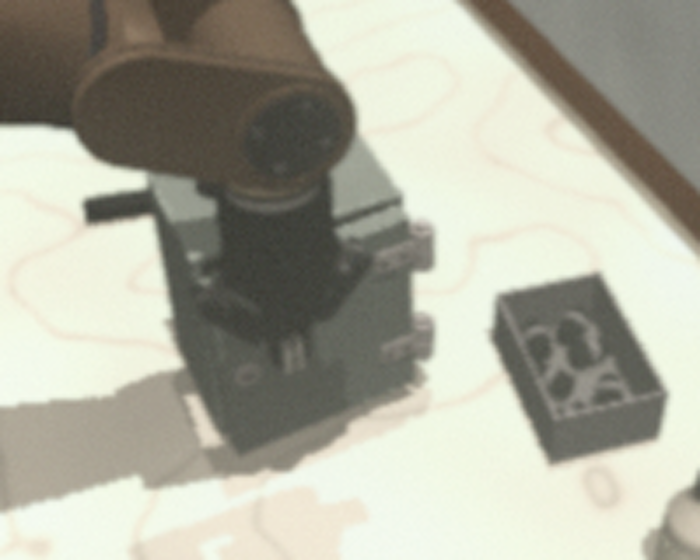

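```bash
python3 -m jog '[{"grip":1,"x":0,"y":-10,"z":0,"rx":0,"ry":0,"rz":0},{"grip":1,"x":0,"y":-10,"z":0,"rx":0,"ry":0,"rz":0},{"grip":1,"x":0,"y":-5,"z":0,"rx":0,"ry":0,"rz":0},{"grip":1,"x":0,"y":-3,"z":0,"rx":0,"ry":0,"rz":0},{"grip":1,"x":0,"y":-2,"z":0,"rx":0,"ry":0,"rz":0},{"grip":1,"x":0,"y":-2,"z":0,"rx":0,"ry":0,"rz":0},{"grip":1,"x":0,"y":-2,"z":0,"rx":0,"ry":0,"rz":0},{"grip":1,"x":0,"y":-2,"z":0,"rx":0,"ry":0,"rz":0}]'
python3 -m jog '[{"grip":1,"x":0,"y":-2,"z":0,"rx":0,"ry":0,"rz":0},{"grip":1,"x":0,"y":-2,"z":0,"rx":0,"ry":0,"rz":0},{"grip":1,"x":0,"y":-1.5,"z":0,"rx":0,"ry":0,"rz":0},{"grip":1,"x":0,"y":-1.5,"z":0,"rx":0,"ry":0,"rz":0},{"grip":1,"x":0,"y":-1,"z":0,"rx":0,"ry":0,"rz":0},{"grip":1,"x":0,"y":-1,"z":0,"rx":0,"ry":0,"rz":0},{"grip":1,"x":0,"y":0,"z":0,"rx":0,"ry":0,"rz":0},{"grip":1,"x":0,"y":0,"z":0,"rx":0,"ry":0,"rz":0}]'
python3 -c "
from h import *
c=cap('wrist','w18.png')"
```

```text
time: 23.5
eef_pos: [0.4947, 0.0918, 0.3432]
tcp_rot: [1.0, -0.018, -0.0, 0.0]
contact_force: [0.5, 0.3, 0.2]
opening: 0.0
time: 24.17
eef_pos: [0.495, 0.1007, 0.3432]
tcp_rot: [1.0, -0.017, 0.0, 0.0]
contact_force: [-0.6, 0.0, -0.3]
opening: 0.001
```

View pics/w18.png

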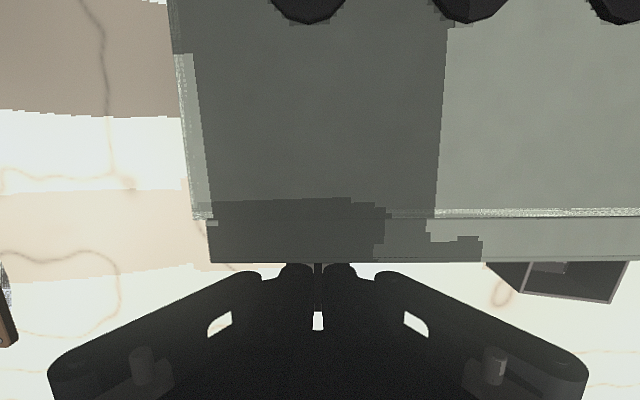

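```bash
python3 -m jog '[{"grip":1,"x":0,"y":-0.5,"z":0,"rx":0,"ry":0,"rz":0},{"grip":1,"x":0,"y":-0.3,"z":0,"rx":0,"ry":0,"rz":0},{"grip":1,"x":0,"y":0,"z":0,"rx":0,"ry":0,"rz":0}]'
python3 -m jog '[{"grip":1,"x":0,"y":-0.3,"z":0,"rx":0,"ry":0,"rz":0},{"grip":1,"x":0,"y":-0.3,"z":0,"rx":0,"ry":0,"rz":0},{"grip":1,"x":0,"y":0,"z":0,"rx":0,"ry":0,"rz":0}]'
```

```text
time: 24.47
eef_pos: [0.495, 0.1014, 0.3432]
tcp_rot: [1.0, -0.017, -0.0, 0.0]
contact_force: [-1.0, -0.3, -0.2]
opening: -0.001
time: 24.72
eef_pos: [0.495, 0.1018, 0.3432]
tcp_rot: [1.0, -0.017, -0.0, 0.001]
contact_force: [0.1, -3.3, 0.4]
opening: 0.005
```

```bash
python3 -m jog '[{"grip":1,"x":0,"y":0.2,"z":0,"rx":0,"ry":0,"rz":0},{"grip":1,"x":0,"y":0.2,"z":0,"rx":0,"ry":0,"rz":0},{"grip":1,"x":0,"y":0.2,"z":0,"rx":0,"ry":0,"rz":0},{"grip":1,"x":0,"y":0.2,"z":0,"rx":0,"ry":0,"rz":0},{"grip":1,"x":0,"y":0.3,"z":0,"rx":0,"ry":0,"rz":0},{"grip":1,"x":0,"y":0.3,"z":0,"rx":0,"ry":0,"rz":0},{"grip":1,"x":0,"y":0.3,"z":0,"rx":0,"ry":0,"rz":0},{"grip":1,"x":0,"y":0.5,"z":0,"rx":0,"ry":0,"rz":0}]'
python3 -m jog '[{"grip":1,"x":0,"y":0.5,"z":0,"rx":0,"ry":0,"rz":0},{"grip":1,"x":0,"y":1,"z":0,"rx":0,"ry":0,"rz":0},{"grip":1,"x":0,"y":2,"z":0,"rx":0,"ry":0,"rz":0},{"grip":1,"x":0,"y":5,"z":0,"rx":0,"ry":0,"rz":0},{"grip":1,"x":0,"y":10,"z":0,"rx":0,"ry":0,"rz":0},{"grip":1,"x":0,"y":15,"z":0,"rx":0,"ry":0,"rz":0},{"grip":1,"x":0,"y":0,"z":0,"rx":0,"ry":0,"rz":0},{"grip":1,"x":0,"y":0,"z":0,"rx":0,"ry":0,"rz":0}]'
python3 -c "
from h import *
c=cap('wrist','w19.png')"
```

```text
time: 25.38
eef_pos: [0.4949, 0.1, 0.3432]
tcp_rot: [1.0, -0.017, 0.0, -0.0]
contact_force: [0.6, -0.2, -0.2]
opening: 0.001
time: 26.05
eef_pos: [0.4938, 0.0655, 0.3433]
tcp_rot: [1.0, -0.019, 0.0, -0.0]
contact_force: [0.2, 0.8, 0.5]
opening: -0.002
```

View pics/w19.png

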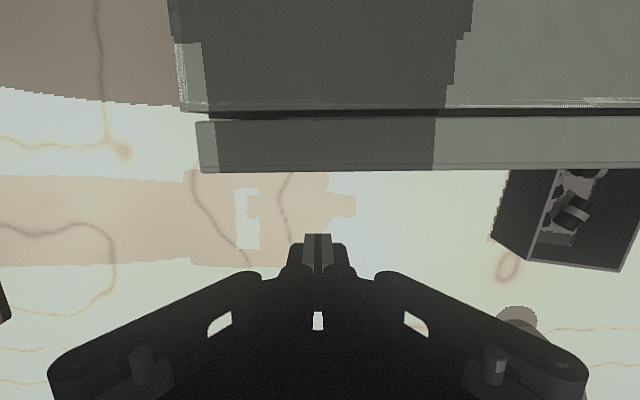

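Run:
```python
from h import *
np.set_printoptions(precision=4,suppress=True)
c=dict(np.load('pics/w19.png.npz'));g=cv2.cvtColor(c['frame'],cv2.COLOR_RGB2GRAY).astype(float)
g=cv2.GaussianBlur(g,(5,1),0)
O=[];I=[];Rf=[]
for x in list(range(215,430,6))+list(range(450,480,6)):
    col=g[:,x]; d=np.diff(col)
    o=160+np.argmax(d[160:182])+.5
    i=110+np.argmax(d[110:130])+.5; r=95+np.argmin(d[95:115])+.5
    O.append((x,o));I.append((x,i));Rf.append((x,r))
import sys
for n,A,z in(('outer',O,.215),('inner',I,.215),('roof',Rf,.220)):
    W=np.array([onz(c,p,z)[:2] for p in A]); 
    p=np.polyfit(W[:,0],W[:,1],1); res=W[:,1]-np.polyval(p,W[:,0]); ok=abs(res-np.median(res))<.0015
    p=np.polyfit(W[ok,0],W[ok,1],1);print(n,'slope deg',np.degrees(np.arctan(p[0])),'y at .46',np.polyval(p,.46),'y at .635',np.polyval(p,.635),ok.sum(),len(ok),[int(a[1]) for a in A][::6])
```

```text
outer slope deg -1.3915239267594393 y at .46 0.11706290261535535 y at .635 0.11281189879996585 41 41 [172, 172, 171, 171, 170, 170, 169]
inner slope deg -1.3360290453187347 y at .46 0.13447736645218333 y at .635 0.13039595818677088 41 41 [118, 119, 119, 116, 116, 115, 116]
roof slope deg -1.398273534683203 y at .46 0.1367372192590243 y at .635 0.13246558771556594 41 41 [110, 110, 109, 109, 108, 108, 107]
```

```bash
python3 -m jog '[{"grip":1,"x":0,"y":10,"z":0,"rx":0,"ry":0,"rz":0},{"grip":1,"x":0,"y":20,"z":0,"rx":0,"ry":0,"rz":0},{"grip":1,"x":0,"y":25,"z":-10,"rx":0,"ry":0,"rz":0},{"grip":1,"x":0,"y":25,"z":-20,"rx":0,"ry":0,"rz":0},{"grip":1,"x":0,"y":25,"z":-20,"rx":0,"ry":0,"rz":0},{"grip":1,"x":0,"y":25,"z":-20,"rx":0,"ry":0,"rz":0},{"grip":1,"x":0,"y":25,"z":0,"rx":0,"ry":0,"rz":0},{"grip":1,"x":0,"y":0,"z":0,"rx":0,"ry":0,"rz":0}]'
python3 -m jog '[{"grip":1,"x":0,"y":0,"z":0,"rx":0,"ry":0,"rz":0},{"grip":1,"x":0,"y":0,"z":0,"rx":0,"ry":0,"rz":0},{"grip":1,"x":0,"y":0,"z":0,"rx":0,"ry":0,"rz":0}]'
python3 -c "
from h import *
c=cap('wrist','w20.png')
c=cap('side','s20.png')
a=cv2.resize(np.clip(c['frame'][110:230,220:340,::-1]*1.3,0,255).astype('uint8'),(400,400),interpolation=cv2.INTER_CUBIC)
c=cap('top','t20.png')
b=cv2.resize(np.clip(c['frame'][165:265,240:340,::-1]*2.,0,255).astype('uint8'),(400,400),interpolation=cv2.INTER_CUBIC)
cv2.imwrite('pics/z20.png',np.hstack([a,b]))"
```

```text
time: 26.77
eef_pos: [0.4885, -0.0919, 0.4154]
tcp_rot: [1.0, -0.019, 0.002, 0.002]
contact_force: [-0.6, -0.9, -0.3]
opening: 0.0
time: 27.02
eef_pos: [0.4882, -0.0878, 0.4124]
tcp_rot: [1.0, -0.017, -0.001, -0.0]
contact_force: [0.2, 0.6, -0.5]
opening: -0.0
```

View pics/z20.png

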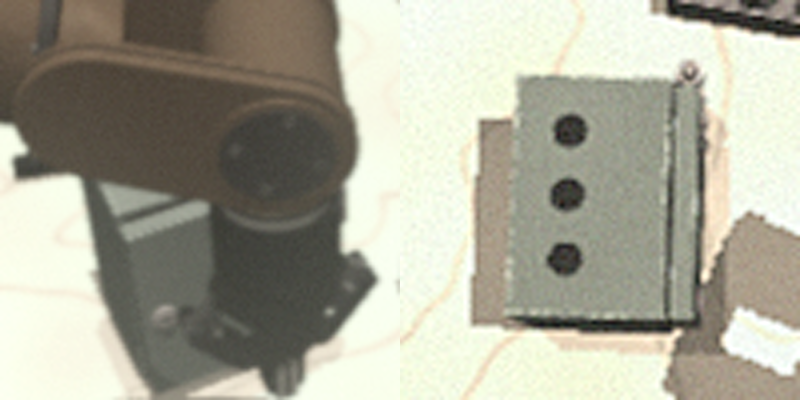

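View pics/w20.png

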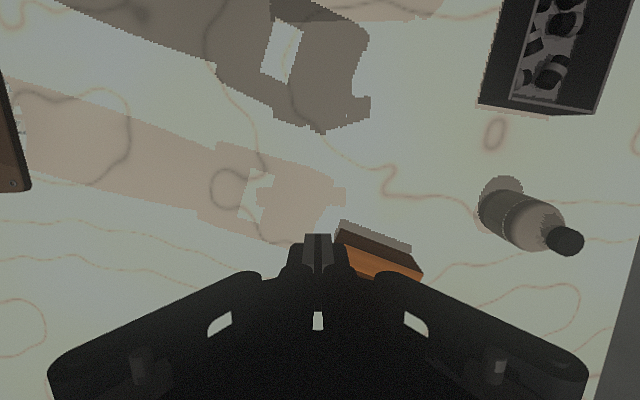

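```bash
python3 -c "
from plant import sign_off,get_state
print(get_state()['dq'].round(3));print(sign_off())"
```

```text
[-0.002 -0.    -0.004 -0.    -0.    -0.001]
the job is handed in; nothing more can be done
None
```

The door is hung on both pins and shut against the seal. I handed the job in shortly after 27 s, within the 58 s limit. No verdict came back, so the results below are my own checks.

- **Hanging:** I gripped the door from above, lifted it out and lined the upper knuckle up with its pin by looking through the bore with the wrist camera. I then lowered it at about 50° open until it seated. The weight came off the wrist at a tool height of 0.3613 m, against 0.3616 m expected. The pin tip stood proud in the upper knuckle, as it should. I did not see the lower knuckle seat directly. I inferred it from the tool height and the load coming off.
- **First attempt at shutting failed:** I pushed with the closed fingers to about 17 N and backed off, and the door came back open about 5°. It moved slowly, with no slam.
- **Second attempt held:** I pushed more gently, about 3 N on the seal, and withdrew slowly.
- **Last checks:** In the wrist picture the door was parallel to the enclosure front to within about 0.1°. The gap was about 2.2 mm, which is the thickness of the seal. The last top view shows the door flush with the pin in its knuckle and the arm standing clear. The side view of the hinges was blocked by the arm.
- **Disagreements:** My first estimate of the pin position from the fixed cameras was 3–4 mm off the wrist camera's, and I used the wrist camera's. Enclosure yaw also came out at 87.6° from the top camera and 88.6° from the wrist camera. The shut check compares door to enclosure, so this does not affect it.
- **Other items:** I commanded no contact with the screwdriver, bottle or parts bin. I did not measure their positions again at the end.

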